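# Sort spacers through a tipping chute into a carousel and lock it

### The arm

A 7-joint arm with a two-finger parallel gripper is mounted at the origin on the work surface. World frame = base frame: x ahead of the robot, y to its left, z up, the work surface at z = 0. Lengths are in m, angles in rad, forces in N, time in s.
With the tool pointing down it reaches from about 0.35 to 0.9 m from the base axis. Payload 7.2 kg.
Tool frame: the origin (TCP) lies where the fingers leave the gripper's body, on its centre line; the fingertips stand 80 mm ahead of it and the grasp point (between the pads) lies 61 mm ahead of it; z points along the fingers, y is the line along which they close (so a half turn about z gives the same grasp; the last joint's range is limited). The gripper opens to 88 mm and grips with 3 to 60 N. Pads are 20 mm wide; open, the fingers measure 115 mm over their backs; the gripper's body (75 mm by 178 mm) begins 61 mm behind the grasp point.
Start: joints at [-1.38, 0.411, -0.013, 1.596, 0.006, 1.134, -0.082], TCP at [0.16, 0.604, 0.303] pointing down, gripper open.
Joint ranges: [-2.95, 2.95], [-0.29, 1.99], [-1.47, 1.44], [0.14, 2.54], [-1.03, 4.17], [0.13, 1.85], [-2.86, 2.86]. Speed limits (rad/s): [2.39, 2.39, 3.01, 3.01, 3.14, 3.14, 3.14].

### API

Orientations are given as [roll, pitch, yaw] about the fixed x, y, z axes, in that order (R = Rz(yaw) Ry(pitch) Rx(roll)).
In Python, from rig import env gives the robot as it stands.
- The arm moves only by the tool send_rows, never from a script. Its argument "steps" is a list of rows, each an object with "offset": the shift along the tool's x, y, z in m, a list of three; "twist": the turn, a rotation vector about the tool's x, y, z in rad, a list of three; "jaw": the finger opening in m, from 0 to 0.0878. A call has 1 to 12 rows; each row shifts and turns the commanded pose from where the row before left it, along the tool's axes as they then stand; what a row does not reach is not made up. A row lasts 1/12 s, in which the tool goes at most 41.7 mm and 7.16 degrees, less where a joint would pass 70% of its speed; a pose out of reach is approached as far as the arm can. A call with a gripper value outside its range is refused whole. The fingers move at their own pace and stop on an object; "force" is the grip in N (left out, the last holds). Time passes only in rows, so rows that do not move let the fingers close. It gives the time, the measured TCP pose, the force, the opening and the grip force at its end, in the units of the state.
- env.state(): the state, without advancing time (a new reading comes with each control period).
- env.camera(name): name is "scene" or "side" or "wrist"; returns (picture, depth): 420x560x3 uint8, red, green, blue; 420x560 float32, m along the optical axis (not along the pixel's ray), 0 where there is no reading.
- env.camera_model(name): a dict with "mtx" (3x3 intrinsics, pixels), "k1" (the pictures are not rectified: a ray, as slopes to the right and down, at radius r is drawn at 1 + k1 r^2 times it, then the intrinsics apply), "T" (4x4, takes a point from camera to world coordinates); the wrist camera has in their place "tool_from_camera" (4x4, takes a point from camera to tool coordinates, whose origin is the TCP and whose axes are the flange's). Camera axes: x right, y up, looking along -z (the intrinsics and any distortion apply to the point x, -y, -z); pixel columns grow to the right and rows downward; lengths in m; the calibration is good to about 2 mm. A picture is of the moment at which its call begins: read the wrist's pose just before it. camera_model takes no time and is no camera call.
- env.finish_job(): hands the job in; it is judged then, once.
The state is a dict: "time_s": time; "joint_positions": joint angles; "dq": joint speeds; "joint_efforts": joint torques, N m; "position": TCP position; "tcp_rot": TCP orientation; "ft_force": force on the tool from outside, world axes, zero at the start; "wrist_torque": the same for the moment, N m; "gripper_width": opening from 0.0 (shut) to 1.0 (fully open); "grip_force": force on a finger pad.
Only numpy, scipy, OpenCV 4.12 (cv2) and the standard library are available. Lean on these libraries where they do the work, as an engineer would, in place of code of your own. Each camera call takes 0.05 s, during which the arm holds its last target. There are 200 camera calls.

### The job

Sort all the brass and blue spacers lying on the bench into the carousel through the feeder: the brass ones into the yellow compartment and the blue ones into the blue compartment, by turning the carousel to bring the right compartment under the chute, laying the spacers in the pan and tipping it. Never hold a spacer over the chute or the carousel. When all are in, turn the white compartment under the chute, lock the carousel by pushing the lock pin fully home through the lug and the ear, leave the pan lying level, and do not disturb the other things on the bench (the dark steel spacer stays there too).

Things in the scene. Friction and masses are not known exactly. Their poses are not given: they have to be found in the camera images.
- feeder: aluminium base plate (300 x 560 x 10), fixed, carrying carousel, chute and pan. Origin on the carousel's axis at bench level; y runs from the carousel along the chute to the pan, z up. The chute falls at 40 deg from the pan's hinge (y 182, z 150) to y 88, z 72; a clear hood at its end (75 wide, y 35 to 90, top z 108) lets parts drop into the compartment there.
- carousel (a joint): angle of the round black carousel (radius 112, rim and inner walls up to 65, floor 22 over the bench), rad, counter-clockwise from above; light friction, stays where left, whole turns do not matter. Under the chute is the compartment with: white floor at 0, blue at +pi/2, yellow at pi or -pi, red at -pi/2; within 0.2 rad parts fall in cleanly.
- turn_bar (a point): middle of the orange bar (64 x 14, 32 high) on the carousel's hub, on its axis, 133 above the bench; it turns the carousel. x along the bar, y across it, z up. In these axes white is the quarter x>0, y>0; red x<0, y>0; yellow x<0, y<0; blue x>0, y<0.
- ear_hole (a point): upper mouth of the slot in the yellow ear that sticks out from the carousel's foot, 136 from the axis and 26 above the bench; the slot is 15 wide radially, 25 along the turn, through an 8 thick plate. It lies under the lug's hole when the carousel is at 0.
- lug_hole (a point): upper mouth of the round hole (14 diameter, plate 10 thick) in the fixed yellow lug beside the carousel, 70 above the bench, 136 from the carousel's axis.
- pan (a joint): tilt of the tipping pan, rad: 0 lying level, up to 1.1 tipped towards the chute. It falls back by itself when let go. Above about 0.8 the parts slide out of it down the slick chute.
- pan_floor (a point): middle of the upper face of the steel pan's floor, 150 above the bench when level. Inside 90 wide (x), 113 long (y), 25 high walls on two sides and at the handle end; the open end at the chute is its hinge, 58 from this point at floor level. y points away from the chute to the handle, z up when level.
- pan_handle (a point): middle of the red round handle bar over the far end of the pan: 10 diameter, 80 clear length along x, 60 above floor level, 120 from the hinge axis; axes as the pan. Moving it up on its arc about the hinge tips the pan.
- pin_grip (a point): a point in the red square grip (16 x 16, from 25 below to 17 above it) of the lock pin, z up along the pin, x and y normal to the grip's sides. Under the grip is a collar (26 diameter, 5 thick), then the steel shank, 10 diameter, 58 long; its round end is 88 below this point. 60 g; it starts upright in a grey stand.
- pin_tip (a point): the end of the lock pin's shank; when the pin is home its collar rests on the lug's plate and this end is 58 below that face, through the ear slot.
- pin_stand: grey fixed stand, 45 x 45, 64 high, with a hole of 14 diameter in which the lock pin waits; origin at the centre of its underside.
- brass1_c (a point): centre of a brass hexagonal spacer, 20 across flats, 22 tall along its z axis, x axis normal to two of the flats, 45 g; up to three of them, some may be absent.
- brass2_c (a point): centre of a brass hexagonal spacer, 20 across flats, 22 tall along its z axis, x axis normal to two of the flats, 45 g; up to three of them, some may be absent.
- brass3_c (a point): centre of a brass hexagonal spacer, 20 across flats, 22 tall along its z axis, x axis normal to two of the flats, 45 g; up to three of them, some may be absent.
- blue1_c (a point): centre of a blue square spacer, 20 x 20, 22 tall along its z axis, x and y axes normal to its sides, 22 g; up to three of them, some may be absent.
- blue2_c (a point): centre of a blue square spacer, 20 x 20, 22 tall along its z axis, x and y axes normal to its sides, 22 g; up to three of them, some may be absent.
- blue3_c (a point): centre of a blue square spacer, 20 x 20, 22 tall along its z axis, x and y axes normal to its sides, 22 g; up to three of them, some may be absent.
- jar: amber jar, 56 diameter, 75 tall, bystander; origin under its centre
- collar: aluminium ring, 52 diameter, 14 tall, bystander; origin under its centre
- steel_spacer: dark steel hexagonal spacer, 20 across flats, 22 tall, that stays on the bench; origin under its centre

How it is judged:
By the outcome, as a careful person would: the job done as asked, in the order asked, and still so for the second after the job is handed in, with the robot touching nothing.
Of brass1, brass2, brass3, blue1, blue2, blue3 only 3 to 4 are there at a start; the rules pass over those that are not, and their reading is None.
At some moment in a run one of brass1, brass2, brass3, blue1, blue2, blue3 may be knocked a few centimetres aside while the robot is not near it.
It also fails if it takes over 210 s, if anything falls off the work surface, if the arm or the gripper's body presses on something with over 40 N, if the wrist force passes 120 N, or if a joint passes its speed limit or range.

## Working session

There is one attempt and no reset: what is moved stays moved. The work goes in short steps, Python scripts to look and compute and a tool call to move; the robot and the scene stay as the last step left them, time stands still between calls to the robot, and variables do not carry over. Pictures are saved under pics/ and viewed, at most 14 in all, crops included, and the job is handed in when it is done.

Besides the shell and the picture viewer there is one more tool, called in YAML: its name, and indented under it one key for each argument. send_rows: Moves the arm, as the interface text tells. Its arguments: {"type":"object","properties":{"steps":{"type":"array"},"force":{"type":"number"}},"required":["steps"]}

```bash
ls; mkdir -p pics
python3 - <<'E'
from rig import env
import cv2
s=env.state();print(s)
for n in("scene","side"):
    p,d=env.camera(n);cv2.imwrite(f"pics/{n}0.png",p[:,:,::-1]);m=env.camera_model(n);print(n,m,(d>0).mean())
print(env.camera_model("wrist"))
E
```

```text
pics
{'time_s': 0.0, 'joint_positions': array([-1.38015117,  0.4118731 , -0.01274459,  1.59703162,  0.0055863 ,
        1.13431306, -0.08220203]), 'dq': array([ 0.00094411, -0.00065807, -0.00064607,  0.00119962, -0.00175178,
        0.00181626, -0.00039698]), 'joint_efforts': array([ 1.18890901e-03, -5.87951696e+01,  6.42191526e-01, -2.91074270e+01,
       -5.36708208e-02,  1.81964866e-02,  1.68390839e-04]), 'position': array([0.15989158, 0.60380814, 0.30183059]), 'tcp_rot': array([-3.14000525e+00,  8.75384055e-05,  2.88279416e+00]), 'ft_force': array([ 0.49487983, -0.32020896, -0.37703887]), 'wrist_torque': array([-0.01834102,  0.02621244,  0.00058294]), 'grip_force': 0.0, 'gripper_width': 1.0037936150420959}
scene {'mtx': array([[382.75731089,   0.        , 283.99260077],
       [  0.        , 382.75731089, 208.76726505],
       [  0.        ,   0.        ,   1.        ]]), 'k1': -0.01033473203526807, 'T': array([[ 0.72273217, -0.52665394,  0.447542  ,  1.08502466],
       [ 0.69091485,  0.56665613, -0.44892927, -0.5777917 ],
       [-0.01717205,  0.63366904,  0.77341364,  1.113212
[... 405 characters left out ...]
2],
       [-0.00877588,  0.83618034,  0.54838438,  0.85041651],
       [ 0.        ,  0.        ,  0.        ,  1.        ]])} 0.9960586734693877
{'mtx': array([[319.4007378 ,   0.        , 280.05443025],
       [  0.        , 319.4007378 , 211.63016111],
       [  0.        ,   0.        ,   1.        ]]), 'k1': -0.032173354842937894, 'tool_from_camera': array([[-1.64166577e-05,  9.55683111e-01,  2.94397336e-01,
         8.12497214e-02],
       [ 9.99999876e-01, -1.30880582e-04,  4.80632805e-04,
        -2.83967251e-04],
       [ 4.97863549e-04,  2.94397308e-01, -9.55682990e-01,
        -8.22045101e-02],
       [ 0.00000000e+00,  0.00000000e+00,  0.00000000e+00,
         1.00000000e+00]])}
```

View pics/scene0.png

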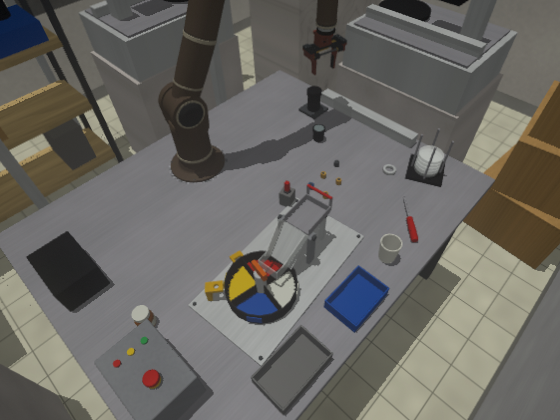

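View pics/side0.png

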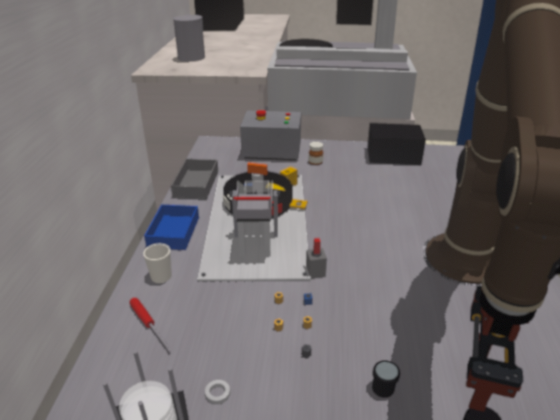

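Side view: three brass at (279,297), (279,324), (307,322); blue at (308,298); dark steel at (307,351); pin at (317,250); pan with red handle at (251,198). Scene view shows the carousel at (260,285) with yellow ear near (215,290) and a second yellow part at (237,257).

```bash
cat > h.py <<'E'
from rig import env
import numpy as np, cv2
from scipy.spatial.transform import Rotation as Ro
def tool():
    s=env.state();T=np.eye(4);T[:3,:3]=Ro.from_euler('xyz',s['tcp_rot']).as_matrix();T[:3,3]=s['position'];return T,s
def cam(n):
    m=env.camera_model(n)
    if n=="wrist": T=tool()[0]@m['tool_from_camera']
    else: T=m['T']
    p,d=env.camera(n);return dict(p=p,d=d,K=m['mtx'],k=m['k1'],T=T)
def rays(c,uv):
    uv=np.atleast_2d(np.asarray(uv,float))
    q=cv2.undistortPoints(uv.reshape(-1,1,2),c['K'],np.array([c['k'],0,0,0,0.])).reshape(-1,2)
    v=np.c_[q[:,0],-q[:,1],-np.ones(len(q))];return c['T'][:3,3],v@c['T'][:3,:3].T
def plane(c,uv,z):
    o,v=rays(c,uv);return o+v*((z-o[2])/v[:,2])[:,None]
def dep(c,uv):
    uv=np.atleast_2d(np.asarray(uv)).astype(int);o,v=rays(c,uv);return o+v*c['d'][uv[:,1],uv[:,0]][:,None]
def two(a,ua,b,ub):
    o1,v1=rays(a,ua);o2,v2=rays(b,ub);v1=v1[0];v2=v2[0]
    s=np.linalg.lstsq(np.c_[v1,-v2],o2-o1,rcond=None)[0];A=o1+s[0]*v1;B=o2+s[1]*v2
    return (A+B)/2,np.linalg.norm(A-B)
HS=dict(brass=((8,120,60),(22,255,255)),blue=((100,90,30),(125,255,255)),red=((172,150,60),(5,255,255)),yellow=((22,150,90),(32,255,255)),orange=((6,180,180),(13,255,255)))
def mask(c,col):
    h=cv2.cvtColor(c['p'],cv2.COLOR_RGB2HSV);lo,hi=HS[col]
    if lo[0]>hi[0]: return cv2.inRange(h,lo,(180,)+hi[1:])|cv2.inRange(h,(0,)+lo[1:],hi)
    return cv2.inRange(h,lo,hi)
def blobs(c,col,amin=12):
    n,l,st,ce=cv2.connectedComponentsWithStats(mask(c,col))
    return [(ce[i],st[i,4],l==i) for i in range(1,n) if st[i,4]>=amin]
E
python3 - <<'E'
from h import *
np.set_printoptions(precision=3,suppress=True)
for n in("side","scene"):
    c=cam(n)
    for col in HS:
        for ce,a,m in blobs(c,col):
            ys,xs=np.where(m);P=dep(c,np.c_[xs,ys]);med=np.median(P,0)
            if med[2]<.3 and med[2]>-.05: print(n,col,ce.round(0),a,med,P.max(0)-P.min(0))
    # base plate
    X,Y=np.meshgrid(range(560),range(420));P=dep(c,np.c_[X.ravel(),Y.ravel()]).reshape(420,560,3)
    hs=cv2.cvtColor(c['p'],cv2.COLOR_RGB2HSV)
    w=((abs(P[...,2]-.010)<.006)&(hs[...,2]>(hs[...,2][P[...,2]<.004].mean()*1.12))&(hs[...,1]<40)).astype(np.uint8)
    w=cv2.morphologyEx(w,cv2.MORPH_OPEN,np.ones((3,3)))
    ct=max(cv2.findContours(w,0,2)[0],key=cv2.contourArea);Q=plane(c,ct.reshape(-1,2),.01)
    r=cv2.minAreaRect((Q[:,:2]*1000).astype(np.float32));print(n,'plate',r,len(ct))
E
```

```text
side brass [260. 117.] 20 [ 0.663 -0.606  0.149] [0.027 0.023 0.019]
side brass [316. 153.] 45 [ 0.445 -0.52   0.045] [0.041 0.025 0.017]
side brass [257. 168.] 194 [ 0.624 -0.222  0.135] [0.107 0.311 0.157]
side brass [290. 175.] 167 [ 0.524 -0.341  0.059] [0.145 1.582 0.856]
side brass [298. 204.] 118 [ 0.493 -0.2    0.023] [0.097 1.323 0.846]
side brass [278. 298.] 49 [0.515 0.226 0.017] [0.016 0.012 0.022]
side brass [307. 322.] 58 [0.439 0.302 0.018] [0.017 0.021 0.02 ]
side brass [278. 324.] 64 [0.506 0.316 0.018] [0.017 0.024 0.021]
side blue [477.  68.] 1455 [-0.52  -1.915  0.025] [0.958 3.143 1.424]
side blue [172. 226.] 1768 [ 0.865 -0.061  0.017] [0.977 2.284 1.582]
side blue [308. 299.] 49 [0.442 0.223 0.018] [0.018 0.02  0.022]
side red [260. 113.] 38 [ 0.662 -0.608  0.165] [0.029 0.027 0.013]
side red [251. 198.] 36 [0.597 0.076 0.211] [0.083 0.012 0.006]
side red [280. 207.] 21 [ 0.544 -0.143  0.044] [0.007 0.011 0.027]
side red [316. 244.] 37 [0.426 0.106 0.103] [0.008 0.016 0.033]
side red [141. 311.] 247 [0.84  0.31  0.022] [0.074 0.077 0.015]
side yellow [289. 172.
[... 1240 characters left out ...]
023] [0.075 0.082 0.027]
scene red [271. 265.] 67 [ 0.589 -0.145  0.023] [0.068 0.031 0.049]
scene red [250. 265.] 23 [ 0.54  -0.195  0.024] [0.051 0.027 0.05 ]
scene red [116. 363.] 39 [ 0.561 -0.657  0.144] [0.015 0.015 0.012]
scene red [150. 378.] 217 [ 0.663 -0.618  0.166] [0.037 0.037 0.01 ]
scene yellow [236. 256.] 61 [ 0.478 -0.203  0.025] [0.027 0.038 0.011]
scene yellow [240. 283.] 522 [ 0.564 -0.259  0.023] [0.566 0.366 1.096]
scene yellow [214. 287.] 155 [ 0.534 -0.338  0.069] [0.054 0.056 0.016]
scene yellow [130. 351.] 40 [ 0.562 -0.617  0.144] [0.018 0.016 0.007]
scene plate ((615.5067138671875, -127.4691162109375), (296.5391540527344, 558.2442016601562), 5.589765548706055) 271
```

Run:
```python
import cv2
a=cv2.imread('pics/scene0.png')[160:340,170:380];b=cv2.imread('pics/side0.png')[150:370,170:350]
cv2.imwrite('pics/a.png',cv2.resize(a,None,fx=3.3,fy=3.3,interpolation=2))
cv2.imwrite('pics/b.png',cv2.resize(b,None,fx=2.7,fy=2.7,interpolation=2))
```

```text
(no output)
```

View pics/a.png

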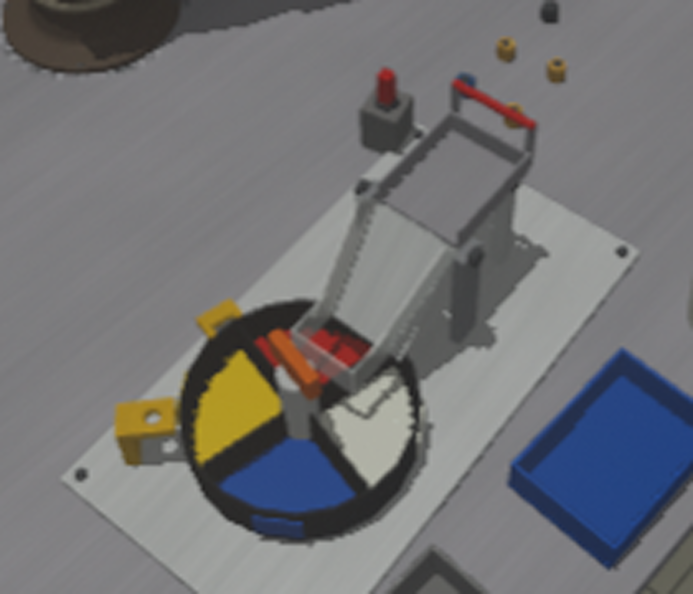

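The crop shows red under the chute, the yellow lug hole at crop (150,415) and the ear at (222,318). The bench spacers are at the top right. Feeder yaw is about 5.6° and the axis is near (0.627, -0.227). I'll move to look over the spacers with the wrist camera.

```bash
cat >> h.py <<'E'
def go(pos,yaw=None,n=None,start=None):
    """constant row (offset,twist about tool z) reaching pos,yaw(deg) with tool down; start=(pos,yawdeg)"""
    if start is None:
        T,s=tool();p0=T[:3,3];y0=np.degrees(np.arctan2(T[1,0],T[0,0]))
    else: p0,y0=np.array(start[0]),start[1]
    yaw=y0 if yaw is None else yaw
    dy=(yaw-y0+180)%360-180;D=np.array(pos)-p0
    n=n or int(max(np.ceil(np.linalg.norm(D)/.036),np.ceil(abs(dy)/6.3),1))
    M=np.zeros((3,3))
    for k in range(n):
        a=np.radians(y0+dy*(k+.5)/n);c,s_=np.cos(a),np.sin(a);M+=np.array([[c,s_,0],[s_,-c,0],[0,0,-1]])
    print('n',n,'offset',np.linalg.solve(M,D).round(4).tolist(),'twist z',round(-np.radians(dy)/n,4))
    return (list(pos),yaw)
E
python3 - <<'E'
from h import *
go([.475,.30,.30],95.6)
E
```

```text
n 13 offset [-0.0357, 0.0035, 0.0002] twist z 0.0934
```

send_rows:
  steps:
    - {"offset":[-0.0387,0.0038,0],"twist":[0,0,0.101],"jaw":0.0878}
    - {"offset":[-0.0387,0.0038,0],"twist":[0,0,0.101],"jaw":0.0878}
    - {"offset":[-0.0387,0.0038,0],"twist":[0,0,0.101],"jaw":0.0878}
    - {"offset":[-0.0387,0.0038,0],"twist":[0,0,0.101],"jaw":0.0878}
    - {"offset":[-0.0387,0.0038,0],"twist":[0,0,0.101],"jaw":0.0878}
    - {"offset":[-0.0387,0.0038,0],"twist":[0,0,0.101],"jaw":0.0878}
    - {"offset":[-0.0387,0.0038,0],"twist":[0,0,0.101],"jaw":0.0878}
    - {"offset":[-0.0387,0.0038,0],"twist":[0,0,0.101],"jaw":0.0878}
    - {"offset":[-0.0387,0.0038,0],"twist":[0,0,0.101],"jaw":0.0878}
    - {"offset":[-0.0387,0.0038,0],"twist":[0,0,0.101],"jaw":0.0878}
    - {"offset":[-0.0387,0.0038,0],"twist":[0,0,0.101],"jaw":0.0878}
    - {"offset":[-0.0387,0.0038,0],"twist":[0,0,0.101],"jaw":0.0878}

```text
time_s: 1.2
position: [0.4919, 0.3142, 0.3025]
tcp_rot: [3.141, 0.0, 1.665]
ft_force: [0.5, 0.4, -0.9]
gripper_width: 1.003
grip_force: 0.0
```

send_rows:
  steps:
    - {"offset":[0,0,0],"twist":[0,0,0],"jaw":0.04}
    - {"offset":[0,0,0],"twist":[0,0,0],"jaw":0.04}
    - {"offset":[0,0,0],"twist":[0,0,0],"jaw":0.04}

```text
time_s: 1.45
position: [0.4906, 0.3166, 0.3026]
tcp_rot: [-3.141, -0.001, 1.672]
ft_force: [0.3, -0.2, -0.7]
gripper_width: 0.811
grip_force: 0.0
```

```bash
cat > spot.py <<'E'
from h import *
np.set_printoptions(precision=4,suppress=True)
def spots(c,show=True):
    out=[]
    for col in("brass","blue"):
        for ce,a,m in blobs(c,col,150):
            ys,xs=np.where(m);P=dep(c,np.c_[xs,ys])
            if not(0.3<np.median(P[:,0])<.6 and .12<np.median(P[:,1])<.45): continue
            zt=np.percentile(P[:,2],90)
            mm=cv2.morphologyEx(m.astype(np.uint8),cv2.MORPH_CLOSE,np.ones((5,5)))
            H=P[P[:,2]>zt-.004];
            ct=max(cv2.findContours(mm,0,1)[0],key=cv2.contourArea).reshape(-1,2)
            top=np.zeros(m.shape,np.uint8);k=P[:,2]>zt-.004;top[ys[k],xs[k]]=1
            ct=max(cv2.findContours(top,0,1)[0],key=cv2.contourArea).reshape(-1,2)
            Q=plane(c,ct,.022)[:,:2]*1000;r=cv2.minAreaRect(Q.astype(np.float32))
            # hexagon: width versus direction; flats are the narrowest
            ang=np.arange(0,180,1.);w=[np.ptp(Q@[np.cos(t),np.sin(t)]) for t in np.radians(ang)]
            per=60 if col=="brass" else 90;f=np.array(w).reshape(-1,per).mean(0)
            a0=np.argmin(f);out.append((col,r[0],a0));print(col,ce.round(),a,'z',zt.round(4),'c',np.round(r[0],1),np.round(r[1],1),'flat normal deg',a0,'mod',per)
    return out
E
python3 - <<'E'
from spot import *
print(env.state()['position'],env.state()['tcp_rot'],env.state()['joint_positions'])
c=cam("wrist");cv2.imwrite('pics/w1.png',c['p'][:,:,::-1]);spots(c)
E
```

```text
[0.4906 0.3166 0.3026] [-3.1413 -0.0007  1.6719] [-0.9388  0.3495  0.3702  1.7198 -0.1404  1.0983 -0.4238]
brass [291. 193.] 240 z 0.0231 c [504.6 307.3] [19.9 21.7] flat normal deg 52 mod 60
brass [235. 198.] 253 z 0.0228 c [437.8 294.1] [22.2 19.7] flat normal deg 3 mod 60
brass [133. 345.] 870 z 0.324 c [302.2  58.6] [22.9 82.4] flat normal deg 7 mod 60
brass [427. 345.] 875 z 0.3239 c [725.7 102. ] [21.4 82.5] flat normal deg 6 mod 60
brass [402. 405.] 5466 z 0.3323 c [686.8   2.9] [514.9  37.7] flat normal deg 36 mod 60
blue [233. 258.] 279 z 0.023 c [440.1 214.8] [20.5 20.7] flat normal deg 13 mod 90
```

View pics/w1.png

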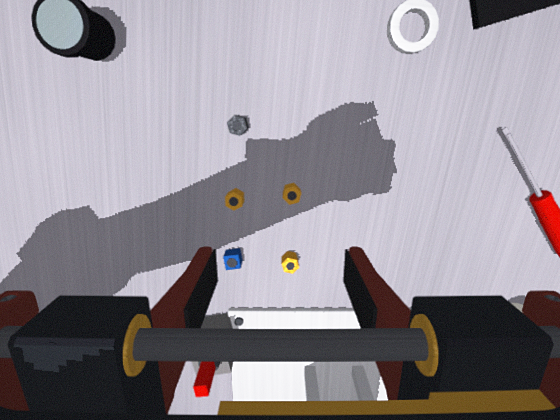

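The wrist image shows brass at (291,193), (235,198) and (290,262, sunlit), blue at (233,258) and steel at (238,124). Next is brass C.

```bash
sed -i 's/(8,120,60),(22,255,255)/(8,120,60),(30,255,255)/; ' h.py; sed -i 's/zt=np.percentile(P\[:,2\],90)/zt=np.percentile(P[:,2],90)\n            if zt>.06: continue/' spot.py
python3 - <<'E'
from spot import *
spots(cam("wrist"))
a=go([.5046,.3073,.14],82)
a=go([.5046,.3073,.083],82,start=a)
a=go([.5046,.3073,.33],82,start=a)
a=go([.6063,-.016,.33],95.6,start=a)
a=go([.6063,-.016,.235],95.6,start=a)
E
```

```text
brass [292. 194.] 240 z 0.023 c [505.1 308. ] [20.  21.2] flat normal deg 51 mod 60
brass [235. 199.] 252 z 0.0231 c [438.2 294.1] [20.  22.1] flat normal deg 5 mod 60
brass [290. 262.] 258 z 0.023 c [512.6 217.5] [20.1 20.8] flat normal deg 23 mod 60
blue [233. 258.] 277 z 0.0229 c [440.2 215. ] [20.2 20.8] flat normal deg 14 mod 90
n 5 offset [-0.002, 0.003, 0.0325] twist z 0.0486
n 2 offset [0.0, 0.0, 0.0285] twist z -0.0
n 7 offset [0.0, 0.0, -0.0353] twist z -0.0
n 10 offset [-0.0322, 0.0109, -0.0] twist z -0.0237
n 3 offset [0.0, 0.0, 0.0317] twist z -0.0
```

send_rows:
  steps:
    - {"offset":[-0.002,0.003,0.0325],"twist":[0,0,0.0486],"jaw":0.04}
    - {"offset":[-0.002,0.003,0.0325],"twist":[0,0,0.0486],"jaw":0.04}
    - {"offset":[-0.002,0.003,0.0325],"twist":[0,0,0.0486],"jaw":0.04}
    - {"offset":[-0.002,0.003,0.0325],"twist":[0,0,0.0486],"jaw":0.04}
    - {"offset":[-0.002,0.003,0.0325],"twist":[0,0,0.0486],"jaw":0.04}
    - {"offset":[0,0,0],"twist":[0,0,0],"jaw":0.04}
    - {"offset":[0,0,0],"twist":[0,0,0],"jaw":0.04}

```text
time_s: 2.13
position: [0.5047, 0.3067, 0.1389]
tcp_rot: [-3.139, 0.003, 1.431]
ft_force: [0.4, 0.5, 0.1]
gripper_width: 0.456
grip_force: 0.0
```

Run:
```python
from spot import *
go([.505,.3077,.083],82)
```

```text
n 2 offset [0.0005, 0.0001, 0.0279] twist z -0.0
```

send_rows:
  steps:
    - {"offset":[0.0005,0,0.028],"twist":[0,0,0],"jaw":0.04}
    - {"offset":[0.0005,0,0.028],"twist":[0,0,0],"jaw":0.04}
    - {"offset":[0,0,0],"twist":[0,0,0],"jaw":0.04}
    - {"offset":[0,0,0],"twist":[0,0,0],"jaw":0.01}
    - {"offset":[0,0,0],"twist":[0,0,0],"jaw":0.01}
    - {"offset":[0,0,0],"twist":[0,0,0],"jaw":0.01}
    - {"offset":[0,0,0],"twist":[0,0,0],"jaw":0.01}
    - {"offset":[0,0,0],"twist":[0,0,0],"jaw":0.01}
    - {"offset":[0,0,0],"twist":[0,0,0],"jaw":0.01}
  force: 20

```text
time_s: 2.88
position: [0.507, 0.3079, 0.0864]
tcp_rot: [3.139, -0.003, 1.428]
ft_force: [-1.3, -0.2, 7.8]
gripper_width: 0.227
grip_force: 20.0
```

send_rows:
  steps:
    - {"offset":[0,0,-0.0353],"twist":[0,0,0],"jaw":0.01}
    - {"offset":[0,0,-0.0353],"twist":[0,0,0],"jaw":0.01}
    - {"offset":[0,0,-0.0353],"twist":[0,0,0],"jaw":0.01}
    - {"offset":[0,0,-0.0353],"twist":[0,0,0],"jaw":0.01}
    - {"offset":[0,0,-0.0353],"twist":[0,0,0],"jaw":0.01}
    - {"offset":[0,0,-0.0353],"twist":[0,0,0],"jaw":0.01}
    - {"offset":[0,0,-0.0353],"twist":[0,0,0],"jaw":0.01}
    - {"offset":[0,0,0],"twist":[0,0,0],"jaw":0.01}

```text
time_s: 3.55
position: [0.5083, 0.3076, 0.3398]
tcp_rot: [3.133, -0.009, 1.427]
ft_force: [0.7, 0.1, 0.0]
gripper_width: 0.223
grip_force: 20.0
```

send_rows:
  steps:
    - {"offset":[-0.0322,0.0109,0],"twist":[0,0,-0.0237],"jaw":0.01}
    - {"offset":[-0.0322,0.0109,0],"twist":[0,0,-0.0237],"jaw":0.01}
    - {"offset":[-0.0322,0.0109,0],"twist":[0,0,-0.0237],"jaw":0.01}
    - {"offset":[-0.0322,0.0109,0],"twist":[0,0,-0.0237],"jaw":0.01}
    - {"offset":[-0.0322,0.0109,0],"twist":[0,0,-0.0237],"jaw":0.01}
    - {"offset":[-0.0322,0.0109,0],"twist":[0,0,-0.0237],"jaw":0.01}
    - {"offset":[-0.0322,0.0109,0],"twist":[0,0,-0.0237],"jaw":0.01}
    - {"offset":[-0.0322,0.0109,0],"twist":[0,0,-0.0237],"jaw":0.01}
    - {"offset":[-0.0322,0.0109,0],"twist":[0,0,-0.0237],"jaw":0.01}
    - {"offset":[-0.0322,0.0109,0],"twist":[0,0,-0.0237],"jaw":0.01}
    - {"offset":[0,0,0],"twist":[0,0,0],"jaw":0.01}
    - {"offset":[0,0,0],"twist":[0,0,0],"jaw":0.01}

```text
time_s: 4.55
position: [0.6031, -0.0206, 0.3319]
tcp_rot: [3.141, 0.001, 1.66]
ft_force: [0.1, 0.8, -0.6]
gripper_width: 0.224
grip_force: 20.0
```

Run:
```python
from spot import *
go([.6063,-.016,.235],95.6)
c=cam("wrist");cv2.imwrite('pics/w2.png',c['p'][:,:,::-1])
s=cam("scene");cv2.imwrite('pics/s2.png',s['p'][:,:,::-1])
for n,k in(('w',c),('s',s)):
  for ce,a,m in blobs(k,'red'):
    ys,xs=np.where(m);P=dep(k,np.c_[xs,ys]);print(n,ce.round(),a,np.median(P,0),P.min(0),P.max(0))
```

```text
n 3 offset [0.0014, 0.0012, 0.0323] twist z -0.0028
w [100.  55.] 804 [0.4302 0.0969 0.1052] [0.3535 0.0601 0.0011] [0.5957 0.113  0.4141]
w [277.  93.] 2635 [0.5933 0.071  0.2145] [0.5464 0.0601 0.2104] [0.6401 0.0801 0.4141]
w [246. 283.] 360 [ 0.5878 -0.011   0.2929] [ 0.582  -0.0122  0.2544] [0.5957 0.0601 0.4141]
w [307. 254.] 53 [ 0.6157 -0.0084  0.2628] [ 0.5957 -0.0095  0.2537] [0.6192 0.0601 0.4141]
w [317. 278.] 140 [ 0.6185 -0.0082  0.2874] [ 0.5957 -0.0092  0.2733] [0.6221 0.0601 0.4141]
w [253. 274.] 12 [ 0.5898 -0.0106  0.2843] [ 0.589  -0.0108  0.2821] [ 0.5905 -0.0102  0.2872]
w [308. 282.] 12 [ 0.6142 -0.0087  0.29  ] [ 0.6137 -0.0094  0.2888] [ 0.6155 -0.0085  0.2919]
w [312. 284.] 14 [ 0.6157 -0.0085  0.2928] [ 0.6147 -0.009   0.2909] [ 0.6171 -0.0078  0.2945]
w [315. 300.] 122 [ 0.6156 -0.0085  0.3042] [ 0.6135 -0.0096  0.2939] [ 0.6189 -0.0074  0.3162]
w [223. 294.] 52 [ 0.5381 -0.1867  0.0237] [ 0.5297 -0.1919  0.0219] [ 0.5809 -0.0115  0.3018]
w [270. 306.] 521 [ 0.604  -0.1991  0.0234] [ 0.5914 -0.223   0.0214] [0.6278 0.0601 0.4141]
w [ 10. 293.] 26 [0.5229 0
[... 183 characters left out ...]
3175] [ 0.5889 -0.0119  0.3154] [ 0.5909 -0.0101  0.3203]
s [286. 186.] 30 [0.4295 0.0943 0.0926] [0.4233 0.0905 0.0733] [0.4344 0.1031 0.1104]
s [329. 197.] 13 [0.6314 0.0754 0.2128] [0.6239 0.0713 0.2079] [0.6396 0.079  0.2164]
s [412. 229.] 148 [0.8466 0.2927 0.0235] [ 0.8066 -0.5778  0.0112] [1.085  0.3347 1.1132]
s [271. 265.] 67 [ 0.5884 -0.1464  0.0231] [ 0.5621 -0.1648  0.0169] [ 0.6305 -0.1351  0.0628]
s [250. 265.] 24 [ 0.5413 -0.1958  0.023 ] [ 0.5233 -0.2152  0.0202] [ 0.5747 -0.1884  0.0666]
s [116. 363.] 39 [ 0.5618 -0.6571  0.1442] [ 0.5531 -0.6642  0.1401] [ 0.5698 -0.6492  0.1476]
s [150. 378.] 217 [ 0.663  -0.6179  0.1662] [ 0.6433 -0.6365  0.162 ] [ 0.6799 -0.5992  0.1712]
```

View pics/w2.png

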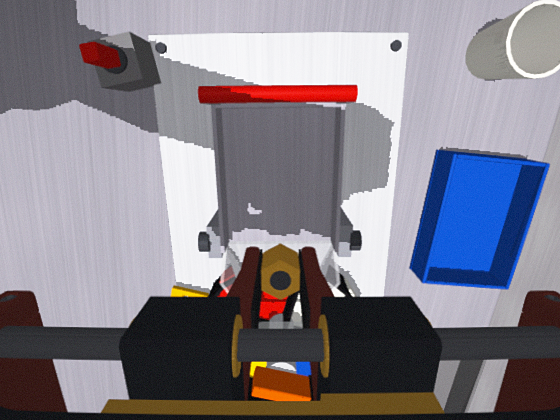

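The held brass is at (280,280). The pan spans columns 215–345 and rows 105–235, with hinge knobs at (204,241) and (356,241) and the handle at row 93.

Run:
```python
from spot import *
T,_=tool();m=env.camera_model("wrist");c=dict(K=m['mtx'],k=m['k1'],T=T@m['tool_from_camera'])
print(plane(c,[[204,241],[356,241],[280,241]],.15)); print(plane(c,[[199,95],[357,92],[278,93.5]],.212))
b=cv2.imread('pics/w2.png')
print(go([.6050,-.006,.235],95.6))
```

```text
[[ 0.5377 -0.0511  0.15  ]
 [ 0.6726 -0.0384  0.15  ]
 [ 0.6051 -0.0447  0.15  ]]
[[0.5457 0.0696 0.212 ]
 [0.6395 0.0801 0.212 ]
 [0.5927 0.0748 0.212 ]]
n 3 offset [0.0036, 0.0011, 0.0322] twist z -0.0012
([0.605, -0.006, 0.235], 95.6)
```

Run:
```python
from spot import *
a=go([.603,-.0097,.236],95.7)
a=go([.603,-.0097,.33],95.7,start=a)
a=go([.48,.29,.33],95.7,start=a)
```

```text
n 3 offset [0.0025, 0.0003, 0.0318] twist z -0.0018
n 3 offset [0.0, 0.0, -0.0313] twist z -0.0
n 9 offset [0.0345, -0.0103, -0.0] twist z -0.0
```

send_rows:
  steps:
    - {"offset":[0.0025,0.0003,0.0315],"twist":[0,0,0],"jaw":0.01}
    - {"offset":[0.0025,0.0003,0.0315],"twist":[0,0,0],"jaw":0.01}
    - {"offset":[0.0025,0.0003,0.0305],"twist":[0,0,0],"jaw":0.01}
    - {"offset":[0,0,0],"twist":[0,0,0],"jaw":0.01}
    - {"offset":[0,0,0],"twist":[0,0,0],"jaw":0.01}

```text
time_s: 5.07
position: [0.6025, -0.0086, 0.2375]
tcp_rot: [-3.139, -0.0, 1.667]
ft_force: [-0.5, 0.5, 0.6]
gripper_width: 0.225
grip_force: 20.0
```

send_rows:
  steps:
    - {"offset":[0,0,0],"twist":[0,0,0],"jaw":0.04}
    - {"offset":[0,0,0],"twist":[0,0,0],"jaw":0.04}
    - {"offset":[0,0,0],"twist":[0,0,0],"jaw":0.04}
    - {"offset":[0,0,-0.0313],"twist":[0,0,0],"jaw":0.04}
    - {"offset":[0,0,-0.0313],"twist":[0,0,0],"jaw":0.04}
    - {"offset":[0,0,-0.0313],"twist":[0,0,0],"jaw":0.04}

```text
time_s: 5.57
position: [0.6029, -0.0106, 0.3336]
tcp_rot: [3.142, 0.0, 1.664]
ft_force: [1.3, -0.6, 0.7]
gripper_width: 0.456
grip_force: 0.0
```

send_rows:
  steps:
    - {"offset":[0.0345,-0.0103,0],"twist":[0,0,0],"jaw":0.04}
    - {"offset":[0.0345,-0.0103,0],"twist":[0,0,0],"jaw":0.04}
    - {"offset":[0.0345,-0.0103,0],"twist":[0,0,0],"jaw":0.04}
    - {"offset":[0.0345,-0.0103,0],"twist":[0,0,0],"jaw":0.04}
    - {"offset":[0.0345,-0.0103,0],"twist":[0,0,0],"jaw":0.04}
    - {"offset":[0.0345,-0.0103,0],"twist":[0,0,0],"jaw":0.04}
    - {"offset":[0.0345,-0.0103,0],"twist":[0,0,0],"jaw":0.04}
    - {"offset":[0.0345,-0.0103,0],"twist":[0,0,0],"jaw":0.04}
    - {"offset":[0.0345,-0.0103,0],"twist":[0,0,0],"jaw":0.04}
    - {"offset":[0,0,0],"twist":[0,0,0],"jaw":0.04}
    - {"offset":[0,0,0],"twist":[0,0,0],"jaw":0.04}

```text
time_s: 6.48
position: [0.4807, 0.2922, 0.3324]
tcp_rot: [3.141, -0.001, 1.669]
ft_force: [-0.2, -1.3, 0.5]
gripper_width: 0.455
grip_force: 0.0
```

```bash
cat > nxt.py <<'E'
import sys
from spot import *
c=cam("wrist");o=spots(c)
def plan(i,slot):
    col,(x,y),a0=o[i];per=60 if col=="brass" else 90
    yw=a0+90;yw=min([yw+per*k for k in range(-4,4)],key=lambda v:abs(v-95.7))
    x,y=x/1000,y/1000;print('pick',i,x,y,yw)
    a=go([x,y,.15],yw);a=go([x,y,.086],yw,start=a);a=go([x,y,.335],yw,start=a)
    px,py=.6065-.0985*slot,-.0455+.995*slot
    a=go([px,py,.335],95.7,start=a);a=go([px,py,.238],95.7,start=a)
    a=go([px,py,.335],95.7,start=a);go([.48,.29,.335],95.7,start=a)
if len(sys.argv)>1: plan(int(sys.argv[1]),float(sys.argv[2]))
E
python3 nxt.py 0 .060
```

```text
brass [246. 175.] 208 z 0.0232 c [437.8 293.7] [19.9 21.5] flat normal deg 3 mod 60
brass [298. 236.] 209 z 0.023 c [512.6 217.7] [19.2 22. ] flat normal deg 23 mod 60
blue [244. 233.] 236 z 0.0229 c [440.  214.7] [19.9 20.5] flat normal deg 11 mod 90
pick 0 0.43779296875 0.2937280578613281 93
n 6 offset [0.0011, -0.0073, 0.0304] twist z 0.0071
n 2 offset [0.0, 0.0, 0.032] twist z -0.0
n 7 offset [0.0, 0.0, -0.0356] twist z -0.0
n 9 offset [-0.0323, 0.0157, -0.0] twist z -0.0052
n 3 offset [0.0, 0.0, 0.0323] twist z -0.0
n 3 offset [0.0, 0.0, -0.0323] twist z -0.0
n 9 offset [0.0318, -0.0103, -0.0] twist z -0.0
```

send_rows:
  steps:
    - {"offset":[0.0011,-0.0073,0.0304],"twist":[0,0,0.007],"jaw":0.04}
    - {"offset":[0.0011,-0.0073,0.0304],"twist":[0,0,0.007],"jaw":0.04}
    - {"offset":[0.0011,-0.0073,0.0304],"twist":[0,0,0.007],"jaw":0.04}
    - {"offset":[0.0011,-0.0073,0.0304],"twist":[0,0,0.007],"jaw":0.04}
    - {"offset":[0.0011,-0.0073,0.0304],"twist":[0,0,0.007],"jaw":0.04}
    - {"offset":[0.0011,-0.0073,0.0304],"twist":[0,0,0.007],"jaw":0.04}
    - {"offset":[0,0,0],"twist":[0,0,0],"jaw":0.04}
    - {"offset":[0,0,0.032],"twist":[0,0,0],"jaw":0.04}
    - {"offset":[0,0,0.032],"twist":[0,0,0],"jaw":0.04}
    - {"offset":[0,0,0],"twist":[0,0,0],"jaw":0.04}

```text
time_s: 7.37
position: [0.4372, 0.2912, 0.0826]
tcp_rot: [-3.138, 0.004, 1.621]
ft_force: [-0.7, -0.8, -0.8]
gripper_width: 0.453
grip_force: 0.0
```

send_rows:
  steps:
    - {"offset":[0,0,0],"twist":[0,0,0],"jaw":0.01}
    - {"offset":[0,0,0],"twist":[0,0,0],"jaw":0.01}
    - {"offset":[0,0,0],"twist":[0,0,0],"jaw":0.01}
    - {"offset":[0,0,0],"twist":[0,0,0],"jaw":0.01}
    - {"offset":[0,0,0],"twist":[0,0,0],"jaw":0.01}
    - {"offset":[0,0,0],"twist":[0,0,0],"jaw":0.01}

```text
time_s: 7.87
position: [0.4389, 0.2938, 0.0875]
tcp_rot: [3.139, -0.002, 1.623]
ft_force: [0.2, -1.3, 9.2]
gripper_width: 0.225
grip_force: 20.0
```

send_rows:
  steps:
    - {"offset":[0,0,-0.0356],"twist":[0,0,0],"jaw":0.01}
    - {"offset":[0,0,-0.0356],"twist":[0,0,0],"jaw":0.01}
    - {"offset":[0,0,-0.0356],"twist":[0,0,0],"jaw":0.01}
    - {"offset":[0,0,-0.0356],"twist":[0,0,0],"jaw":0.01}
    - {"offset":[0,0,-0.0356],"twist":[0,0,0],"jaw":0.01}
    - {"offset":[0,0,-0.0356],"twist":[0,0,0],"jaw":0.01}
    - {"offset":[0,0,-0.0356],"twist":[0,0,0],"jaw":0.01}
    - {"offset":[0,0,0],"twist":[0,0,0],"jaw":0.01}

```text
time_s: 8.53
position: [0.4398, 0.2941, 0.3426]
tcp_rot: [3.133, -0.008, 1.622]
ft_force: [1.0, 1.0, 0.9]
gripper_width: 0.225
grip_force: 20.0
```

send_rows:
  steps:
    - {"offset":[-0.0323,0.0157,0],"twist":[0,0,-0.0052],"jaw":0.01}
    - {"offset":[-0.0323,0.0157,0],"twist":[0,0,-0.0052],"jaw":0.01}
    - {"offset":[-0.0323,0.0157,0],"twist":[0,0,-0.0052],"jaw":0.01}
    - {"offset":[-0.0323,0.0157,0],"twist":[0,0,-0.0052],"jaw":0.01}
    - {"offset":[-0.0323,0.0157,0],"twist":[0,0,-0.0052],"jaw":0.01}
    - {"offset":[-0.0323,0.0157,0],"twist":[0,0,-0.0052],"jaw":0.01}
    - {"offset":[-0.0323,0.0157,0],"twist":[0,0,-0.0052],"jaw":0.01}
    - {"offset":[-0.0323,0.0157,0],"twist":[0,0,-0.0052],"jaw":0.01}
    - {"offset":[-0.0323,0.0157,0],"twist":[0,0,-0.0052],"jaw":0.01}
    - {"offset":[0,0,0],"twist":[0,0,0],"jaw":0.01}
    - {"offset":[0,0,0],"twist":[0,0,0],"jaw":0.01}

```text
time_s: 9.45
position: [0.5999, 0.011, 0.3351]
tcp_rot: [3.141, 0.001, 1.665]
ft_force: [-0.2, 0.5, -0.5]
gripper_width: 0.225
grip_force: 20.0
```

```bash
python3 -c "
from spot import *
go([.6006,.0142,.238],95.7)"
```

```text
n 3 offset [0.001, 0.0003, 0.0324] twist z -0.0018
```

send_rows:
  steps:
    - {"offset":[0.001,0.0003,0.032],"twist":[0,0,0],"jaw":0.01}
    - {"offset":[0.001,0.0003,0.032],"twist":[0,0,0],"jaw":0.01}
    - {"offset":[0.001,0.0003,0.031],"twist":[0,0,0],"jaw":0.01}
    - {"offset":[0,0,0],"twist":[0,0,0],"jaw":0.01}
    - {"offset":[0,0,0],"twist":[0,0,0],"jaw":0.01}

```text
time_s: 9.87
position: [0.5994, 0.0181, 0.2394]
tcp_rot: [-3.139, -0.0, 1.671]
ft_force: [-0.1, -0.5, -0.2]
gripper_width: 0.227
grip_force: 20.0
```

send_rows:
  steps:
    - {"offset":[0,0,0],"twist":[0,0,0],"jaw":0.04}
    - {"offset":[0,0,0],"twist":[0,0,0],"jaw":0.04}
    - {"offset":[0,0,0],"twist":[0,0,0],"jaw":0.04}
    - {"offset":[0,0,-0.0325],"twist":[0,0,0],"jaw":0.04}
    - {"offset":[0,0,-0.0325],"twist":[0,0,0],"jaw":0.04}
    - {"offset":[0,0,-0.0325],"twist":[0,0,0],"jaw":0.04}

```text
time_s: 10.37
position: [0.6, 0.0166, 0.339]
tcp_rot: [3.142, 0.0, 1.669]
ft_force: [0.8, -0.3, -0.7]
gripper_width: 0.454
grip_force: 0.0
```

send_rows:
  steps:
    - {"offset":[0.0318,-0.0103,0],"twist":[0,0,0],"jaw":0.04}
    - {"offset":[0.0318,-0.0103,0],"twist":[0,0,0],"jaw":0.04}
    - {"offset":[0.0318,-0.0103,0],"twist":[0,0,0],"jaw":0.04}
    - {"offset":[0.0318,-0.0103,0],"twist":[0,0,0],"jaw":0.04}
    - {"offset":[0.0318,-0.0103,0],"twist":[0,0,0],"jaw":0.04}
    - {"offset":[0.0318,-0.0103,0],"twist":[0,0,0],"jaw":0.04}
    - {"offset":[0.0318,-0.0103,0],"twist":[0,0,0],"jaw":0.04}
    - {"offset":[0.0318,-0.0103,0],"twist":[0,0,0],"jaw":0.04}
    - {"offset":[0.0318,-0.0103,0],"twist":[0,0,0],"jaw":0.04}
    - {"offset":[0,0,0],"twist":[0,0,0],"jaw":0.04}
    - {"offset":[0,0,0],"twist":[0,0,0],"jaw":0.04}

```text
time_s: 11.28
position: [0.4788, 0.2945, 0.3377]
tcp_rot: [3.141, -0.001, 1.674]
ft_force: [0.3, -0.3, 0.1]
gripper_width: 0.457
grip_force: 0.0
```

```bash
sed -i 's/,.086\]/,.089]/' nxt.py; python3 nxt.py 0 .086
```

```text
brass [299. 236.] 201 z 0.0231 c [512.8 217.5] [20.4 21. ] flat normal deg 23 mod 60
blue [245. 233.] 231 z 0.0229 c [440.2 214.8] [20.1 20.5] flat normal deg 14 mod 90
pick 0 0.5127645263671875 0.21748776245117188 113
n 6 offset [-0.0135, 0.0022, 0.0313] twist z -0.0502
n 2 offset [0.0, 0.0, 0.0305] twist z -0.0
n 7 offset [0.0, 0.0, -0.0351] twist z -0.0
n 6 offset [-0.0323, 0.0065, -0.0] twist z 0.0503
n 3 offset [0.0, 0.0, 0.0323] twist z -0.0
n 3 offset [0.0, 0.0, -0.0323] twist z -0.0
n 8 offset [0.0326, -0.0116, -0.0] twist z -0.0
```

send_rows:
  steps:
    - {"offset":[-0.0135,0.0022,0.0313],"twist":[0,0,-0.05],"jaw":0.04}
    - {"offset":[-0.0135,0.0022,0.0313],"twist":[0,0,-0.05],"jaw":0.04}
    - {"offset":[-0.0135,0.0022,0.0313],"twist":[0,0,-0.05],"jaw":0.04}
    - {"offset":[-0.0135,0.0022,0.0313],"twist":[0,0,-0.05],"jaw":0.04}
    - {"offset":[-0.0135,0.0022,0.0313],"twist":[0,0,-0.05],"jaw":0.04}
    - {"offset":[-0.0135,0.0022,0.0313],"twist":[0,0,-0.05],"jaw":0.04}
    - {"offset":[0,0,0],"twist":[0,0,0],"jaw":0.04}
    - {"offset":[0,0,0.0305],"twist":[0,0,0],"jaw":0.04}
    - {"offset":[0,0,0.0305],"twist":[0,0,0],"jaw":0.04}
    - {"offset":[0,0,0],"twist":[0,0,0],"jaw":0.04}

```text
time_s: 12.17
position: [0.509, 0.2151, 0.0853]
tcp_rot: [-3.136, 0.001, 1.967]
ft_force: [-1.1, -0.3, 0.1]
gripper_width: 0.451
grip_force: 0.0
```

send_rows:
  steps:
    - {"offset":[0,0,0],"twist":[0,0,0],"jaw":0.01}
    - {"offset":[0,0,0],"twist":[0,0,0],"jaw":0.01}
    - {"offset":[0,0,0],"twist":[0,0,0],"jaw":0.01}
    - {"offset":[0,0,0],"twist":[0,0,0],"jaw":0.01}
    - {"offset":[0,0,0],"twist":[0,0,0],"jaw":0.01}
    - {"offset":[0,0,0],"twist":[0,0,0],"jaw":0.01}

```text
time_s: 12.67
position: [0.5117, 0.2172, 0.0904]
tcp_rot: [3.138, -0.001, 1.97]
ft_force: [-1.1, -1.4, 9.2]
gripper_width: 0.226
grip_force: 20.0
```

send_rows:
  steps:
    - {"offset":[0,0,-0.0351],"twist":[0,0,0],"jaw":0.01}
    - {"offset":[0,0,-0.0351],"twist":[0,0,0],"jaw":0.01}
    - {"offset":[0,0,-0.0351],"twist":[0,0,0],"jaw":0.01}
    - {"offset":[0,0,-0.0351],"twist":[0,0,0],"jaw":0.01}
    - {"offset":[0,0,-0.0351],"twist":[0,0,0],"jaw":0.01}
    - {"offset":[0,0,-0.0351],"twist":[0,0,0],"jaw":0.01}
    - {"offset":[0,0,-0.0351],"twist":[0,0,0],"jaw":0.01}
    - {"offset":[0,0,0],"twist":[0,0,0],"jaw":0.01}

```text
time_s: 13.33
position: [0.5127, 0.217, 0.342]
tcp_rot: [3.13, -0.002, 1.969]
ft_force: [1.4, 0.0, -0.2]
gripper_width: 0.225
grip_force: 20.0
```

send_rows:
  steps:
    - {"offset":[-0.0323,0.0065,0],"twist":[0,0,0.05],"jaw":0.01}
    - {"offset":[-0.0323,0.0065,0],"twist":[0,0,0.05],"jaw":0.01}
    - {"offset":[-0.0323,0.0065,0],"twist":[0,0,0.05],"jaw":0.01}
    - {"offset":[-0.0323,0.0065,0],"twist":[0,0,0.05],"jaw":0.01}
    - {"offset":[-0.0323,0.0065,0],"twist":[0,0,0.05],"jaw":0.01}
    - {"offset":[-0.0323,0.0065,0],"twist":[0,0,0.05],"jaw":0.01}
    - {"offset":[0,0,0],"twist":[0,0,0],"jaw":0.01}
    - {"offset":[0,0,0],"twist":[0,0,0],"jaw":0.01}

```text
time_s: 14.0
position: [0.6002, 0.0388, 0.3343]
tcp_rot: [3.141, 0.001, 1.665]
ft_force: [-0.8, 1.1, -0.5]
gripper_width: 0.223
grip_force: 20.0
```

```bash
python3 -c "
from spot import *
go([.598,.0405,.240],95.7)"
```

```text
n 3 offset [0.0006, -0.0007, 0.0314] twist z -0.0016
```

send_rows:
  steps:
    - {"offset":[0.0006,-0.0007,0.0314],"twist":[0,0,0],"jaw":0.01}
    - {"offset":[0.0006,-0.0007,0.0314],"twist":[0,0,0],"jaw":0.01}
    - {"offset":[0.0006,-0.0007,0.031],"twist":[0,0,0],"jaw":0.01}
    - {"offset":[0,0,0],"twist":[0,0,0],"jaw":0.01}
    - {"offset":[0,0,0],"twist":[0,0,0],"jaw":0.01}

```text
time_s: 14.42
position: [0.5971, 0.0442, 0.2398]
tcp_rot: [-3.139, -0.0, 1.672]
ft_force: [-0.5, -0.7, 0.3]
gripper_width: 0.228
grip_force: 20.0
```

send_rows:
  steps:
    - {"offset":[0,0,0],"twist":[0,0,0],"jaw":0.04}
    - {"offset":[0,0,0],"twist":[0,0,0],"jaw":0.04}
    - {"offset":[0,0,0],"twist":[0,0,0],"jaw":0.04}
    - {"offset":[0,0,-0.035],"twist":[0,0,0],"jaw":0.04}
    - {"offset":[0,0,-0.035],"twist":[0,0,0],"jaw":0.04}
    - {"offset":[0,0,-0.035],"twist":[0,0,0],"jaw":0.04}
    - {"offset":[0,0,0],"twist":[0,0,0],"jaw":0.04}

```text
time_s: 15.0
position: [0.6002, 0.0422, 0.353]
tcp_rot: [3.13, -0.001, 1.669]
ft_force: [0.8, -0.3, 0.8]
gripper_width: 0.454
grip_force: 0.0
```

```bash
cat > bar.py <<'E'
from spot import *
def bar(n):
    c=cam(n);X,Y=np.meshgrid(range(560),range(420));P=dep(c,np.c_[X.ravel(),Y.ravel()])
    h=cv2.cvtColor(c['p'],cv2.COLOR_RGB2HSV).reshape(-1,3)
    k=(h[:,0]<22)&(h[:,1]>150)&(P[:,2]>.142)&(P[:,2]<.156)&(np.hypot(P[:,0]-.625,P[:,1]+.227)<.045)
    if k.sum()<8: print(n,'no bar',k.sum());return
    # corners: minAreaRect of top face
    r=cv2.minAreaRect((P[k,:2]*1000).astype(np.float32));w,hh=r[1];a=r[2] if w>hh else r[2]+90
    print(n,k.sum(),'bar c',r[0],r[1],'dir',a%180,'carousel',((a-50.7+90)%180)-90,'(mod 180)')
if __name__=="__main__":
    bar("scene");bar("side");bar("wrist")
    c=cam("wrist");cv2.imwrite('pics/w3.png',c['p'][:,:,::-1])
    print(env.state()['position'],env.state()['tcp_rot'])
    a=go([.6244,-.2266,.30]);
E
python3 bar.py
```

```text
scene 83 bar c (624.4317016601562, -226.86294555664062) (12.751585960388184, 61.656524658203125) dir 169.18932342529297 carousel -61.51067657470702 (mod 180)
side 40 bar c (623.9221801757812, -224.79698181152344) (15.695146560668945, 60.07180404663086) dir 172.26355743408203 carousel -58.43644256591796 (mod 180)
wrist no bar 0
[0.5974 0.043  0.3447] [-3.141  -0.0004  1.6698]
n 8 offset [-0.0339, 0.0, 0.0056] twist z -0.0
```

View pics/w3.png

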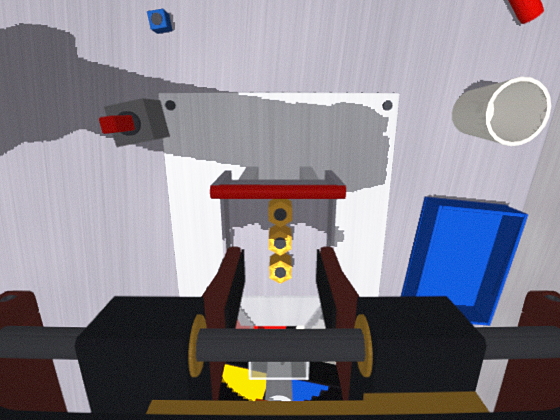

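The wrist view shows three brass in a row in the pan at (280,213), (280,243) and (280,271), with blue still on the bench at (159,20). Next I'll turn the carousel by -120° to bring yellow under the chute.

```bash
python3 -c "
from spot import *
a=go([.6243,-.2266,.28],169.8,n=12)"
```

```text
n 12 offset [-0.0193, -0.0146, 0.0054] twist z -0.1078
```

send_rows:
  steps:
    - {"offset":[-0.0193,-0.0146,0.0054],"twist":[0,0,-0.1078],"jaw":0.04}
    - {"offset":[-0.0193,-0.0146,0.0054],"twist":[0,0,-0.1078],"jaw":0.04}
    - {"offset":[-0.0193,-0.0146,0.0054],"twist":[0,0,-0.1078],"jaw":0.04}
    - {"offset":[-0.0193,-0.0146,0.0054],"twist":[0,0,-0.1078],"jaw":0.04}
    - {"offset":[-0.0193,-0.0146,0.0054],"twist":[0,0,-0.1078],"jaw":0.04}
    - {"offset":[-0.0193,-0.0146,0.0054],"twist":[0,0,-0.1078],"jaw":0.04}
    - {"offset":[-0.0193,-0.0146,0.0054],"twist":[0,0,-0.1078],"jaw":0.04}
    - {"offset":[-0.0193,-0.0146,0.0054],"twist":[0,0,-0.1078],"jaw":0.04}
    - {"offset":[-0.0193,-0.0146,0.0054],"twist":[0,0,-0.1078],"jaw":0.04}
    - {"offset":[-0.0193,-0.0146,0.0054],"twist":[0,0,-0.1078],"jaw":0.04}
    - {"offset":[-0.0193,-0.0146,0.0054],"twist":[0,0,-0.1078],"jaw":0.04}
    - {"offset":[-0.0193,-0.0146,0.0054],"twist":[0,0,-0.1078],"jaw":0.04}

```text
time_s: 16.2
position: [0.6091, -0.2289, 0.2784]
tcp_rot: [3.141, -0.003, 2.968]
ft_force: [0.8, -0.1, -0.7]
gripper_width: 0.457
grip_force: 0.0
```

send_rows:
  steps:
    - {"offset":[0,0,0],"twist":[0,0,0],"jaw":0.04}
    - {"offset":[0,0,0],"twist":[0,0,0],"jaw":0.04}

```text
time_s: 16.37
position: [0.609, -0.2286, 0.278]
tcp_rot: [-3.141, -0.004, 2.96]
ft_force: [0.2, 1.6, -1.4]
gripper_width: 0.455
grip_force: 0.0
```

```bash
python3 -c "
from spot import *
T,s=tool();print(s['position'],s['joint_positions'])
a=go([.6243,-.2266,.202],169.8)
c=cam('wrist');cv2.imwrite('pics/w4.png',c['p'][:,:,::-1])"
```

```text
[ 0.609  -0.2286  0.278 ] [ 0.0364  0.4897  0.3596  1.575  -0.1846  1.1143  1.8286]
n 3 offset [-0.0049, 0.0016, 0.0253] twist z -0.0013
```

View pics/w4.png

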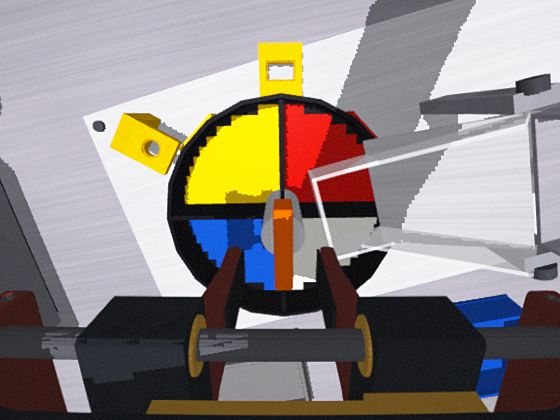

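Bar at (283,245) is vertical in the image and aligned with the tool. Lug hole is at (152,148), ear slot at (281,71).

send_rows:
  steps:
    - {"offset":[-0.0049,0.0016,0.0253],"twist":[0,0,0],"jaw":0.04}
    - {"offset":[-0.0049,0.0016,0.0253],"twist":[0,0,0],"jaw":0.04}
    - {"offset":[-0.0049,0.0016,0.0253],"twist":[0,0,0],"jaw":0.04}
    - {"offset":[0,0,0],"twist":[0,0,0],"jaw":0.04}
    - {"offset":[0,0,0],"twist":[0,0,0],"jaw":0.005}
    - {"offset":[0,0,0],"twist":[0,0,0],"jaw":0.005}
    - {"offset":[0,0,0],"twist":[0,0,0],"jaw":0.005}
    - {"offset":[0,0,0],"twist":[0,0,0],"jaw":0.005}
    - {"offset":[0,0,0],"twist":[0,0,0],"jaw":0.005}
    - {"offset":[0,0,0],"twist":[0,0,0],"jaw":0.005}
    - {"offset":[0,0,0],"twist":[0,0,0],"jaw":0.005}
  force: 20

```text
time_s: 17.33
position: [0.6249, -0.229, 0.2064]
tcp_rot: [-3.138, 0.004, 2.96]
ft_force: [0.2, -7.4, -0.7]
gripper_width: 0.157
grip_force: 20.0
```

```bash
python3 -c "
from spot import *
T,s=tool();print(s['position'],s['tcp_rot'],s['ft_force'],s['wrist_torque'])
m=env.camera_model('wrist');R=Ro.from_euler('xyz',[-3.141,-.004,2.96]).as_matrix();T=np.eye(4);T[:3,:3]=R;T[:3,3]=[.609,-.2286,.278]
c=dict(K=m['mtx'],k=m['k1'],T=T@m['tool_from_camera'])
print('lug',plane(c,[152,148],.07),'ear',plane(c,[281,71],.026))"
```

```text
[ 0.6249 -0.229   0.2064] [-3.1377  0.0036  2.9601] [ 0.2034 -7.3975 -0.6868] [-1.44    0.0166 -0.0929]
lug [[ 0.5362 -0.3333  0.07  ]] ear [[ 0.489  -0.2062  0.026 ]]
```

send_rows:
  steps:
    - {"offset":[0,-0.002,0],"twist":[0,0,0],"jaw":0.005}
    - {"offset":[0,0,0],"twist":[0,0,0.11],"jaw":0.005}
    - {"offset":[0,0,0],"twist":[0,0,0.11],"jaw":0.005}
    - {"offset":[0,0,0],"twist":[0,0,0.11],"jaw":0.005}
    - {"offset":[0,0,0],"twist":[0,0,0.11],"jaw":0.005}
    - {"offset":[0,0,0],"twist":[0,0,0.11],"jaw":0.005}
    - {"offset":[0,0,0],"twist":[0,0,0.11],"jaw":0.005}
    - {"offset":[0,0,0],"twist":[0,0,0.11],"jaw":0.005}
    - {"offset":[0,0,0],"twist":[0,0,0.11],"jaw":0.005}
    - {"offset":[0,0,0],"twist":[0,0,0.11],"jaw":0.005}
    - {"offset":[0,0,0],"twist":[0,0,0.11],"jaw":0.005}

```text
time_s: 18.25
position: [0.6235, -0.2308, 0.2064]
tcp_rot: [-3.141, 0.004, 1.855]
ft_force: [-4.2, -8.5, 3.5]
gripper_width: 0.157
grip_force: 20.0
```

send_rows:
  steps:
    - {"offset":[0,0,0],"twist":[0,0,0.11],"jaw":0.005}
    - {"offset":[0,0,0],"twist":[0,0,0.11],"jaw":0.005}
    - {"offset":[0,0,0],"twist":[0,0,0.11],"jaw":0.005}
    - {"offset":[0,0,0],"twist":[0,0,0.11],"jaw":0.005}
    - {"offset":[0,0,0],"twist":[0,0,0.11],"jaw":0.005}
    - {"offset":[0,0,0],"twist":[0,0,0.11],"jaw":0.005}
    - {"offset":[0,0,0],"twist":[0,0,0.11],"jaw":0.005}
    - {"offset":[0,0,0],"twist":[0,0,0.11],"jaw":0.005}
    - {"offset":[0,0,0],"twist":[0,0,0.11],"jaw":0.005}
    - {"offset":[0,0,0],"twist":[0,0,0],"jaw":0.005}
    - {"offset":[0,0,0],"twist":[0,0,0],"jaw":0.005}

```text
time_s: 19.17
position: [0.6219, -0.2304, 0.2064]
tcp_rot: [-3.14, 0.003, 0.869]
ft_force: [-12.7, -4.0, 10.6]
gripper_width: 0.161
grip_force: 20.0
```

send_rows:
  steps:
    - {"offset":[0,0,0],"twist":[0,0,0],"jaw":0.04}
    - {"offset":[0,0,0],"twist":[0,0,0],"jaw":0.04}
    - {"offset":[0,0,0],"twist":[0,0,0],"jaw":0.04}
    - {"offset":[0,0,0],"twist":[0,0,0],"jaw":0.04}
    - {"offset":[0,0,-0.033],"twist":[0,0,0],"jaw":0.04}
    - {"offset":[0,0,-0.033],"twist":[0,0,0],"jaw":0.04}
    - {"offset":[0,0,-0.033],"twist":[0,0,0],"jaw":0.04}
    - {"offset":[0,0,-0.033],"twist":[0,0,0],"jaw":0.04}
    - {"offset":[0,0,0],"twist":[0,0,0],"jaw":0.04}

```text
time_s: 19.92
position: [0.6263, -0.2289, 0.3433]
tcp_rot: [3.133, -0.004, 0.873]
ft_force: [0.0, -0.9, -0.1]
gripper_width: 0.454
grip_force: 0.0
```

Run:
```python
from bar import *
bar("scene");bar("side")
go([.593,.0755,.33],5.7,n=10)
r=np.hypot(.12,.06);a=np.arctan2(.06,.12)+np.arange(13)*.08
p=np.c_[-r*np.cos(a),-r*np.sin(a)];print(np.diff(p,axis=0).round(4).tolist())
```

```text
scene 88 bar c (625.3135375976562, -227.89898681640625) (56.55128860473633, 14.71665096282959) dir 51.76542282104492 carousel 1.065422821044919 (mod 180)
side 48 bar c (623.5806884765625, -221.6736602783203) (63.01618957519531, 16.14791488647461) dir 63.48828887939453 carousel 12.788288879394528 (mod 180)
n 10 offset [0.0116, -0.029, 0.0008] twist z 0.0774
[[0.0052, -0.0094], [0.0059, -0.009], [0.0066, -0.0085], [0.0073, -0.0079], [0.0079, -0.0073], [0.0084, -0.0066], [0.0089, -0.0059], [0.0094, -0.0052], [0.0098, -0.0044], [0.0101, -0.0037], [0.0103, -0.0028], [0.0105, -0.002]]
```

send_rows:
  steps:
    - {"offset":[0.0116,-0.029,0],"twist":[0,0,0.0774],"jaw":0.04}
    - {"offset":[0.0116,-0.029,0],"twist":[0,0,0.0774],"jaw":0.04}
    - {"offset":[0.0116,-0.029,0],"twist":[0,0,0.0774],"jaw":0.04}
    - {"offset":[0.0116,-0.029,0],"twist":[0,0,0.0774],"jaw":0.04}
    - {"offset":[0.0116,-0.029,0],"twist":[0,0,0.0774],"jaw":0.04}
    - {"offset":[0.0116,-0.029,0],"twist":[0,0,0.0774],"jaw":0.04}
    - {"offset":[0.0116,-0.029,0],"twist":[0,0,0.0774],"jaw":0.04}
    - {"offset":[0.0116,-0.029,0],"twist":[0,0,0.0774],"jaw":0.04}
    - {"offset":[0.0116,-0.029,0],"twist":[0,0,0.0774],"jaw":0.04}
    - {"offset":[0.0116,-0.029,0],"twist":[0,0,0.0774],"jaw":0.04}
    - {"offset":[0,0,0],"twist":[0,0,0],"jaw":0.04}
    - {"offset":[0,0,0],"twist":[0,0,0],"jaw":0.04}

```text
time_s: 21.02
position: [0.5806, 0.0769, 0.3344]
tcp_rot: [3.14, 0.003, 0.104]
ft_force: [0.2, -0.1, -0.7]
gripper_width: 0.453
grip_force: 0.0
```

Run:
```python
from bar import *
go([.593,.0755,.271],5.7)
```

```text
n 2 offset [0.0061, 0.0013, 0.0317] twist z 0.0024
```

send_rows:
  steps:
    - {"offset":[0.0061,0.0013,0.0317],"twist":[0,0,0.002],"jaw":0.04}
    - {"offset":[0.0061,0.0013,0.0317],"twist":[0,0,0.002],"jaw":0.04}
    - {"offset":[0,0,0],"twist":[0,0,0],"jaw":0.04}
    - {"offset":[0,0,0],"twist":[0,0,0],"jaw":0.0}
    - {"offset":[0,0,0],"twist":[0,0,0],"jaw":0.0}
    - {"offset":[0,0,0],"twist":[0,0,0],"jaw":0.0}
    - {"offset":[0,0,0],"twist":[0,0,0],"jaw":0.0}
    - {"offset":[0,0,0],"twist":[0,0,0],"jaw":0.0}
    - {"offset":[0,0,0],"twist":[0,0,0],"jaw":0.0}
    - {"offset":[0,0,0],"twist":[0,0,0],"jaw":0.0}
  force: 20

```text
time_s: 21.85
position: [0.5937, 0.0717, 0.2741]
tcp_rot: [3.141, -0.002, 0.095]
ft_force: [-0.8, -3.8, 6.9]
gripper_width: 0.106
grip_force: 20.0
```

send_rows:
  steps:
    - {"offset":[0,0.0072,-0.0094],"twist":[0,0,0],"jaw":0.0}
    - {"offset":[0,0.0059,-0.009],"twist":[0,0,0],"jaw":0.0}
    - {"offset":[0,0.0066,-0.0085],"twist":[0,0,0],"jaw":0.0}
    - {"offset":[0,0.0073,-0.0079],"twist":[0,0,0],"jaw":0.0}
    - {"offset":[0,0.0079,-0.0073],"twist":[0,0,0],"jaw":0.0}
    - {"offset":[0,0.0084,-0.0066],"twist":[0,0,0],"jaw":0.0}
    - {"offset":[0,0.0089,-0.0059],"twist":[0,0,0],"jaw":0.0}
    - {"offset":[0,0.0094,-0.0052],"twist":[0,0,0],"jaw":0.0}
    - {"offset":[0,0.0098,-0.0044],"twist":[0,0,0],"jaw":0.0}
    - {"offset":[0,0.0101,-0.0037],"twist":[0,0,0],"jaw":0.0}
    - {"offset":[0,0.0103,-0.0028],"twist":[0,0,0],"jaw":0.0}
    - {"offset":[0,0.0105,-0.002],"twist":[0,0,0],"jaw":0.0}

```text
time_s: 22.85
position: [0.6033, -0.0292, 0.347]
tcp_rot: [-3.14, -0.001, 0.096]
ft_force: [1.8, 2.8, 3.4]
gripper_width: 0.102
grip_force: 20.0
```

send_rows:
  steps:
    - {"offset":[0,0,0],"twist":[0,0,0],"jaw":0.0}
    - {"offset":[0,0,0],"twist":[0,0,0],"jaw":0.0}
    - {"offset":[0,0,0],"twist":[0,0,0],"jaw":0.0}
    - {"offset":[0,0,0],"twist":[0,0,0],"jaw":0.0}
    - {"offset":[0,0,0],"twist":[0,0,0],"jaw":0.0}
    - {"offset":[0,0,0],"twist":[0,0,0],"jaw":0.0}

```text
time_s: 23.35
position: [0.6033, -0.0295, 0.3469]
tcp_rot: [3.141, -0.001, 0.095]
ft_force: [-1.1, 1.6, 10.4]
gripper_width: 0.108
grip_force: 20.0
```

Run:
```python
from spot import *
a=cam("scene")['p'][160:340,190:350];b=cam("side")['p'][130:310,200:360]
cv2.imwrite('pics/t1.png',cv2.resize(np.hstack([a,b]),None,fx=2.5,fy=2.5,interpolation=2)[:,:,::-1])
```

```text
(no output)
```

View pics/t1.png

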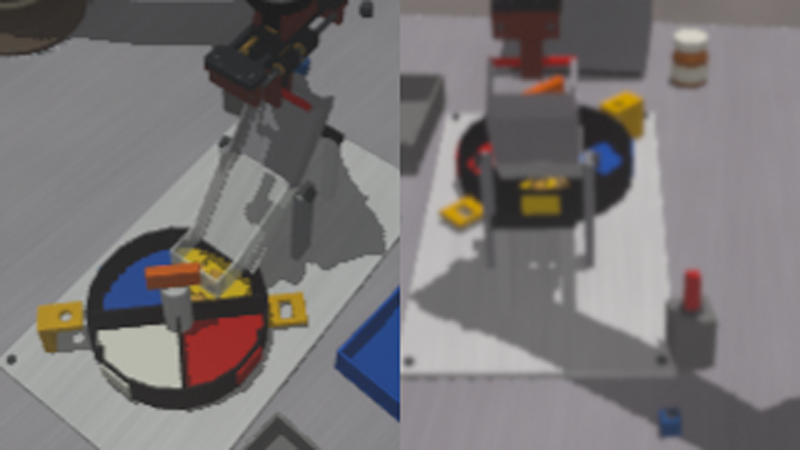

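The pan is tipped, the yellow compartment is under the hood, and brass parts are visible in it at (205,272). I'll lower the pan.

send_rows:
  steps:
    - {"offset":[0,-0.0105,0.002],"twist":[0,0,0],"jaw":0.0}
    - {"offset":[0,-0.0103,0.0028],"twist":[0,0,0],"jaw":0.0}
    - {"offset":[0,-0.0101,0.0037],"twist":[0,0,0],"jaw":0.0}
    - {"offset":[0,-0.0098,0.0044],"twist":[0,0,0],"jaw":0.0}
    - {"offset":[0,-0.0094,0.0052],"twist":[0,0,0],"jaw":0.0}
    - {"offset":[0,-0.0089,0.0059],"twist":[0,0,0],"jaw":0.0}
    - {"offset":[0,-0.0084,0.0066],"twist":[0,0,0],"jaw":0.0}
    - {"offset":[0,-0.0079,0.0073],"twist":[0,0,0],"jaw":0.0}
    - {"offset":[0,-0.0073,0.0079],"twist":[0,0,0],"jaw":0.0}
    - {"offset":[0,-0.0066,0.0085],"twist":[0,0,0],"jaw":0.0}
    - {"offset":[0,-0.0059,0.009],"twist":[0,0,0],"jaw":0.0}
    - {"offset":[0,-0.0055,0.008],"twist":[0,0,0],"jaw":0.0}

```text
time_s: 24.45
position: [0.5933, 0.0711, 0.2732]
tcp_rot: [3.141, 0.0, 0.095]
ft_force: [3.4, -3.3, -1.9]
gripper_width: 0.108
grip_force: 20.0
```

send_rows:
  steps:
    - {"offset":[0,0,0],"twist":[0,0,0],"jaw":0.0}
    - {"offset":[0,0,0],"twist":[0,0,0],"jaw":0.04}
    - {"offset":[0,0,0],"twist":[0,0,0],"jaw":0.04}
    - {"offset":[0,0,0],"twist":[0,0,0],"jaw":0.04}
    - {"offset":[0,0,0],"twist":[0,0,0],"jaw":0.04}
    - {"offset":[0,0,-0.03],"twist":[0,0,0],"jaw":0.04}
    - {"offset":[0,0,-0.03],"twist":[0,0,0],"jaw":0.04}
    - {"offset":[0,0,0],"twist":[0,0,0],"jaw":0.04}

```text
time_s: 25.12
position: [0.595, 0.0698, 0.3394]
tcp_rot: [-3.141, -0.006, 0.094]
ft_force: [-0.1, -0.4, 0.9]
gripper_width: 0.456
grip_force: 0.0
```

```bash
python3 -c "
from spot import *
go([.48,.255,.335],95.7,n=14)"
```

```text
n 14 offset [0.0055, -0.0164, 0.0003] twist z -0.1126
```

send_rows:
  steps:
    - {"offset":[0.0055,-0.0164,0],"twist":[0,0,-0.1126],"jaw":0.04}
    - {"offset":[0.0055,-0.0164,0],"twist":[0,0,-0.1126],"jaw":0.04}
    - {"offset":[0.0055,-0.0164,0],"twist":[0,0,-0.1126],"jaw":0.04}
    - {"offset":[0.0055,-0.0164,0],"twist":[0,0,-0.1126],"jaw":0.04}
    - {"offset":[0.0055,-0.0164,0],"twist":[0,0,-0.1126],"jaw":0.04}
    - {"offset":[0.0055,-0.0164,0],"twist":[0,0,-0.1126],"jaw":0.04}
    - {"offset":[0.0055,-0.0164,0],"twist":[0,0,-0.1126],"jaw":0.04}
    - {"offset":[0.0055,-0.0164,0],"twist":[0,0,-0.1126],"jaw":0.04}
    - {"offset":[0.0055,-0.0164,0],"twist":[0,0,-0.1126],"jaw":0.04}
    - {"offset":[0.0055,-0.0164,0],"twist":[0,0,-0.1126],"jaw":0.04}
    - {"offset":[0.0055,-0.0164,0],"twist":[0,0,-0.1126],"jaw":0.04}
    - {"offset":[0.0055,-0.0164,0],"twist":[0,0,-0.1126],"jaw":0.04}

```text
time_s: 26.12
position: [0.5195, 0.2494, 0.3342]
tcp_rot: [-3.141, -0.0, 1.452]
ft_force: [-0.0, 1.0, 0.5]
gripper_width: 0.454
grip_force: 0.0
```

send_rows:
  steps:
    - {"offset":[0.0055,-0.0164,0],"twist":[0,0,-0.1126],"jaw":0.04}
    - {"offset":[0.0055,-0.0164,0],"twist":[0,0,-0.1126],"jaw":0.04}
    - {"offset":[0,0,0],"twist":[0,0,0],"jaw":0.04}
    - {"offset":[0,0,0],"twist":[0,0,0],"jaw":0.04}

```text
time_s: 26.45
position: [0.4879, 0.2622, 0.3346]
tcp_rot: [-3.141, -0.001, 1.671]
ft_force: [-0.9, -0.4, 0.3]
gripper_width: 0.454
grip_force: 0.0
```

```bash
python3 nxt.py 0 .058
python3 - <<'E'
from spot import *
print(env.state()['position'],env.state()['tcp_rot'])
c=cam("wrist");cv2.imwrite('pics/w5.png',c['p'][:,:,::-1])
for n in("scene","wrist"):
  k=cam(n)
  for ce,a,m in blobs(k,'brass',10):
    ys,xs=np.where(m);P=dep(k,np.c_[xs,ys]);q=np.median(P,0)
    if q[2]<.25 and abs(q[0]-.6)<.2: print(n,ce.round(),a,q)
E
```

```text
blue [241. 211.] 229 z 0.0231 c [440.1 214.7] [20.1 20.3] flat normal deg 13 mod 90
pick 0 0.44011257934570314 0.21467752075195312 103
n 6 offset [-0.0064, -0.0093, 0.0308] twist z -0.0215
n 2 offset [0.0, 0.0, 0.0305] twist z -0.0
n 7 offset [0.0, 0.0, -0.0351] twist z -0.0
n 8 offset [-0.0283, 0.0157, -0.0] twist z 0.0159
n 3 offset [0.0, 0.0, 0.0323] twist z -0.0
n 3 offset [0.0, 0.0, -0.0323] twist z -0.0
n 9 offset [0.032, -0.0103, -0.0] twist z -0.0
[0.4886 0.2616 0.3347] [ 3.141  -0.0008  1.6687]
scene [265. 269.] 338 [ 0.6193 -0.2077  0.1215]
scene [285. 275.] 73 [ 0.647  -0.1433  0.0229]
scene [304. 284.] 163 [ 0.7135 -0.1229  0.0253]
scene [213. 288.] 219 [ 0.5338 -0.3433  0.0684]
scene [130. 351.] 45 [ 0.5611 -0.6176  0.1438]
scene [156. 384.] 26 [ 0.6772 -0.6155  0.1469]
```

send_rows:
  steps:
    - {"offset":[-0.0064,-0.0093,0.0308],"twist":[0,0,-0.0215],"jaw":0.04}
    - {"offset":[-0.0064,-0.0093,0.0308],"twist":[0,0,-0.0215],"jaw":0.04}
    - {"offset":[-0.0064,-0.0093,0.0308],"twist":[0,0,-0.0215],"jaw":0.04}
    - {"offset":[-0.0064,-0.0093,0.0308],"twist":[0,0,-0.0215],"jaw":0.04}
    - {"offset":[-0.0064,-0.0093,0.0308],"twist":[0,0,-0.0215],"jaw":0.04}
    - {"offset":[-0.0064,-0.0093,0.0308],"twist":[0,0,-0.0215],"jaw":0.04}
    - {"offset":[0,0,0],"twist":[0,0,0],"jaw":0.04}
    - {"offset":[0,0,0.0305],"twist":[0,0,0],"jaw":0.04}
    - {"offset":[0,0,0.0305],"twist":[0,0,0],"jaw":0.04}
    - {"offset":[0,0,0],"twist":[0,0,0],"jaw":0.04}

```text
time_s: 27.48
position: [0.4386, 0.2149, 0.0859]
tcp_rot: [-3.137, 0.002, 1.799]
ft_force: [-0.5, 0.0, 0.6]
gripper_width: 0.456
grip_force: 0.0
```

send_rows:
  steps:
    - {"offset":[0,0,0],"twist":[0,0,0],"jaw":0.01}
    - {"offset":[0,0,0],"twist":[0,0,0],"jaw":0.01}
    - {"offset":[0,0,0],"twist":[0,0,0],"jaw":0.01}
    - {"offset":[0,0,0],"twist":[0,0,0],"jaw":0.01}
    - {"offset":[0,0,0],"twist":[0,0,0],"jaw":0.01}
    - {"offset":[0,0,0],"twist":[0,0,0],"jaw":0.01}

```text
time_s: 27.98
position: [0.4402, 0.216, 0.0903]
tcp_rot: [3.139, -0.002, 1.8]
ft_force: [0.0, -0.5, 8.6]
gripper_width: 0.224
grip_force: 20.0
```

send_rows:
  steps:
    - {"offset":[0,0,-0.0351],"twist":[0,0,0],"jaw":0.01}
    - {"offset":[0,0,-0.0351],"twist":[0,0,0],"jaw":0.01}
    - {"offset":[0,0,-0.0351],"twist":[0,0,0],"jaw":0.01}
    - {"offset":[0,0,-0.0351],"twist":[0,0,0],"jaw":0.01}
    - {"offset":[0,0,-0.0351],"twist":[0,0,0],"jaw":0.01}
    - {"offset":[0,0,-0.0351],"twist":[0,0,0],"jaw":0.01}
    - {"offset":[0,0,-0.0351],"twist":[0,0,0],"jaw":0.01}
    - {"offset":[0,0,0],"twist":[0,0,0],"jaw":0.01}

```text
time_s: 28.65
position: [0.4415, 0.2155, 0.3408]
tcp_rot: [3.133, -0.006, 1.799]
ft_force: [1.6, 1.0, 0.6]
gripper_width: 0.224
grip_force: 20.0
```

send_rows:
  steps:
    - {"offset":[-0.0283,0.0157,0],"twist":[0,0,0.0159],"jaw":0.01}
    - {"offset":[-0.0283,0.0157,0],"twist":[0,0,0.0159],"jaw":0.01}
    - {"offset":[-0.0283,0.0157,0],"twist":[0,0,0.0159],"jaw":0.01}
    - {"offset":[-0.0283,0.0157,0],"twist":[0,0,0.0159],"jaw":0.01}
    - {"offset":[-0.0283,0.0157,0],"twist":[0,0,0.0159],"jaw":0.01}
    - {"offset":[-0.0283,0.0157,0],"twist":[0,0,0.0159],"jaw":0.01}
    - {"offset":[-0.0283,0.0157,0],"twist":[0,0,0.0159],"jaw":0.01}
    - {"offset":[-0.0283,0.0157,0],"twist":[0,0,0.0159],"jaw":0.01}
    - {"offset":[0,0,0],"twist":[0,0,0],"jaw":0.01}
    - {"offset":[0,0,0],"twist":[0,0,0],"jaw":0.01}

```text
time_s: 29.48
position: [0.6021, 0.0119, 0.3345]
tcp_rot: [3.141, 0.001, 1.669]
ft_force: [0.3, 0.1, -0.1]
gripper_width: 0.228
grip_force: 20.0
```

```bash
python3 -c "
from spot import *
a=go([.6006,.014,.240],95.7);a=go([.6006,.014,.33],95.7,start=a);a=go([.624,-.2285,.28],49.8,start=a)"
```

```text
n 3 offset [0.0008, -0.0004, 0.0315] twist z -0.0004
n 3 offset [0.0, 0.0, -0.03] twist z -0.0
n 8 offset [-0.0288, 0.0121, 0.0062] twist z 0.1001
```

send_rows:
  steps:
    - {"offset":[0.0008,-0.0004,0.0315],"twist":[0,0,0],"jaw":0.01}
    - {"offset":[0.0008,-0.0004,0.0315],"twist":[0,0,0],"jaw":0.01}
    - {"offset":[0.0008,-0.0004,0.0315],"twist":[0,0,0],"jaw":0.01}
    - {"offset":[0,0,0],"twist":[0,0,0],"jaw":0.01}
    - {"offset":[0,0,0],"twist":[0,0,0],"jaw":0.04}
    - {"offset":[0,0,0],"twist":[0,0,0],"jaw":0.04}
    - {"offset":[0,0,0],"twist":[0,0,0],"jaw":0.04}
    - {"offset":[0,0,-0.03],"twist":[0,0,0],"jaw":0.04}
    - {"offset":[0,0,-0.03],"twist":[0,0,0],"jaw":0.04}
    - {"offset":[0,0,-0.03],"twist":[0,0,0],"jaw":0.04}
    - {"offset":[0,0,0],"twist":[0,0,0],"jaw":0.04}

```text
time_s: 30.4
position: [0.6025, 0.0156, 0.3368]
tcp_rot: [3.132, -0.001, 1.673]
ft_force: [1.1, -1.3, 0.9]
gripper_width: 0.456
grip_force: 0.0
```

send_rows:
  steps:
    - {"offset":[-0.0288,0.0121,0.006],"twist":[0,0,0.1],"jaw":0.04}
    - {"offset":[-0.0288,0.0121,0.006],"twist":[0,0,0.1],"jaw":0.04}
    - {"offset":[-0.0288,0.0121,0.006],"twist":[0,0,0.1],"jaw":0.04}
    - {"offset":[-0.0288,0.0121,0.006],"twist":[0,0,0.1],"jaw":0.04}
    - {"offset":[-0.0288,0.0121,0.006],"twist":[0,0,0.1],"jaw":0.04}
    - {"offset":[-0.0288,0.0121,0.006],"twist":[0,0,0.1],"jaw":0.04}
    - {"offset":[-0.0288,0.0121,0.006],"twist":[0,0,0.1],"jaw":0.04}
    - {"offset":[-0.0288,0.0121,0.006],"twist":[0,0,0.1],"jaw":0.04}
    - {"offset":[0,0,0],"twist":[0,0,0],"jaw":0.04}
    - {"offset":[0,0,0],"twist":[0,0,0],"jaw":0.04}

```text
time_s: 31.23
position: [0.636, -0.2265, 0.2824]
tcp_rot: [3.141, 0.001, 0.87]
ft_force: [0.2, 0.8, -0.8]
gripper_width: 0.456
grip_force: 0.0
```

```bash
python3 -c "
from spot import *
a=go([.6240,-.2290,.203],49.8)"
```

```text
n 3 offset [-0.0032, -0.0025, 0.0265] twist z 0.0002
```

send_rows:
  steps:
    - {"offset":[-0.0032,-0.0025,0.0265],"twist":[0,0,0],"jaw":0.04}
    - {"offset":[-0.0032,-0.0025,0.0265],"twist":[0,0,0],"jaw":0.04}
    - {"offset":[-0.0032,-0.0025,0.0265],"twist":[0,0,0],"jaw":0.04}
    - {"offset":[0,0,0],"twist":[0,0,0],"jaw":0.04}
    - {"offset":[0,0,0],"twist":[0,0,0],"jaw":0.005}
    - {"offset":[0,0,0],"twist":[0,0,0],"jaw":0.005}
    - {"offset":[0,0,0],"twist":[0,0,0],"jaw":0.005}
    - {"offset":[0,0,0],"twist":[0,0,0],"jaw":0.005}
    - {"offset":[0,0,0],"twist":[0,0,0],"jaw":0.005}
    - {"offset":[0,0,0],"twist":[0,0,0],"jaw":0.005}

```text
time_s: 32.07
position: [0.6253, -0.2262, 0.2038]
tcp_rot: [3.142, -0.002, 0.874]
ft_force: [-2.5, 3.0, 5.6]
gripper_width: 0.159
grip_force: 20.0
```

send_rows:
  steps:
    - {"offset":[0,0,0],"twist":[0,0,0.112],"jaw":0.005}
    - {"offset":[0,0,0],"twist":[0,0,0.112],"jaw":0.005}
    - {"offset":[0,0,0],"twist":[0,0,0.112],"jaw":0.005}
    - {"offset":[0,0,0],"twist":[0,0,0.112],"jaw":0.005}
    - {"offset":[0,0,0],"twist":[0,0,0.112],"jaw":0.005}
    - {"offset":[0,0,0],"twist":[0,0,0.112],"jaw":0.005}
    - {"offset":[0,0,0],"twist":[0,0,0.112],"jaw":0.005}
    - {"offset":[0,0,0],"twist":[0,0,0.112],"jaw":0.005}

```text
time_s: 32.73
position: [0.6263, -0.2287, 0.2038]
tcp_rot: [3.137, -0.004, -0.028]
ft_force: [5.2, -8.8, -3.8]
gripper_width: 0.161
grip_force: 20.0
```

send_rows:
  steps:
    - {"offset":[0,0,0],"twist":[0,0,0.112],"jaw":0.005}
    - {"offset":[0,0,0],"twist":[0,0,0.112],"jaw":0.005}
    - {"offset":[0,0,0],"twist":[0,0,0.112],"jaw":0.005}
    - {"offset":[0,0,0],"twist":[0,0,0.112],"jaw":0.005}
    - {"offset":[0,0,0],"twist":[0,0,0.112],"jaw":0.005}
    - {"offset":[0,0,0],"twist":[0,0,0.112],"jaw":0.005}
    - {"offset":[0,0,0],"twist":[0,0,0],"jaw":0.005}
    - {"offset":[0,0,0],"twist":[0,0,0],"jaw":0.005}

```text
time_s: 33.4
position: [0.6254, -0.2307, 0.2038]
tcp_rot: [3.137, -0.008, -0.698]
ft_force: [4.5, -11.8, -4.5]
gripper_width: 0.161
grip_force: 20.0
```

send_rows:
  steps:
    - {"offset":[0,0,0],"twist":[0,0,0],"jaw":0.04}
    - {"offset":[0,0,0],"twist":[0,0,0],"jaw":0.04}
    - {"offset":[0,0,0],"twist":[0,0,0],"jaw":0.04}
    - {"offset":[0,0,0],"twist":[0,0,0],"jaw":0.04}
    - {"offset":[0,0,-0.033],"twist":[0,0,0],"jaw":0.04}
    - {"offset":[0,0,-0.033],"twist":[0,0,0],"jaw":0.04}
    - {"offset":[0,0,-0.033],"twist":[0,0,0],"jaw":0.04}
    - {"offset":[0,0,-0.033],"twist":[0,0,0],"jaw":0.04}
    - {"offset":[0,0,0],"twist":[0,0,0],"jaw":0.04}
    - {"offset":[0,0,0],"twist":[0,0,0],"jaw":0.04}

```text
time_s: 34.23
position: [0.6254, -0.2268, 0.3364]
tcp_rot: [-3.139, -0.003, -0.694]
ft_force: [-0.2, 0.5, -0.2]
gripper_width: 0.454
grip_force: 0.0
```

Run:
```python
from bar import *
bar("scene");bar("side")
go([.593,.073,.33],5.7,n=11)
```

```text
scene 73 bar c (623.552734375, -226.28878784179688) (10.507160186767578, 65.03189086914062) dir 140.686279296875 carousel 89.98627929687501 (mod 180)
side 45 bar c (623.236083984375, -221.6496124267578) (12.940296173095703, 62.910400390625) dir 137.37382888793945 carousel 86.67382888793946 (mod 180)
n 11 offset [-0.011, -0.0258, 0.0003] twist z -0.0721
```

send_rows:
  steps:
    - {"offset":[-0.011,-0.0258,0],"twist":[0,0,-0.072],"jaw":0.04}
    - {"offset":[-0.011,-0.0258,0],"twist":[0,0,-0.072],"jaw":0.04}
    - {"offset":[-0.011,-0.0258,0],"twist":[0,0,-0.072],"jaw":0.04}
    - {"offset":[-0.011,-0.0258,0],"twist":[0,0,-0.072],"jaw":0.04}
    - {"offset":[-0.011,-0.0258,0],"twist":[0,0,-0.072],"jaw":0.04}
    - {"offset":[-0.011,-0.0258,0],"twist":[0,0,-0.072],"jaw":0.04}
    - {"offset":[-0.011,-0.0258,0],"twist":[0,0,-0.072],"jaw":0.04}
    - {"offset":[-0.011,-0.0258,0],"twist":[0,0,-0.072],"jaw":0.04}
    - {"offset":[-0.011,-0.0258,0],"twist":[0,0,-0.072],"jaw":0.04}
    - {"offset":[-0.011,-0.0258,0],"twist":[0,0,-0.072],"jaw":0.04}
    - {"offset":[-0.011,-0.0258,0],"twist":[0,0,-0.072],"jaw":0.04}

```text
time_s: 35.25
position: [0.6036, 0.0754, 0.3325]
tcp_rot: [3.141, 0.003, 0.102]
ft_force: [0.6, 0.1, 0.5]
gripper_width: 0.455
grip_force: 0.0
```

send_rows:
  steps:
    - {"offset":[0,0,0],"twist":[0,0,0],"jaw":0.04}
    - {"offset":[0,0,0],"twist":[0,0,0],"jaw":0.04}

```text
time_s: 35.42
position: [0.6038, 0.0758, 0.3327]
tcp_rot: [-3.141, 0.002, 0.101]
ft_force: [-0.2, -1.1, -0.2]
gripper_width: 0.458
grip_force: 0.0
```

Run:
```python
from bar import *
go([.593,.0725,.272],5.7)
c=cam("wrist")
for ce,a,m in blobs(c,'blue',60):
    ys,xs=np.where(m);P=dep(c,np.c_[xs,ys]);print(ce.round(),a,np.median(P,0))
```

```text
n 2 offset [-0.0055, 0.0011, 0.0304] twist z 0.0007
[426.  12.] 3996 [ 0.8004 -0.0701  0.025 ]
[484. 157.] 345 [ 0.6598 -0.17    0.0236]
[487. 196.] 1164 [ 0.6118 -0.1902  0.0233]
[349. 226.] 616 [0.6039 0.0197 0.1715]
```

Blue is in the pan and the blue floor is under the hood. Gripping and tipping.

send_rows:
  steps:
    - {"offset":[-0.0055,0.0011,0.0304],"twist":[0,0,0],"jaw":0.04}
    - {"offset":[-0.0055,0.0011,0.0304],"twist":[0,0,0],"jaw":0.04}
    - {"offset":[0,0,0],"twist":[0,0,0],"jaw":0.04}
    - {"offset":[0,0,0],"twist":[0,0,0],"jaw":0.0}
    - {"offset":[0,0,0],"twist":[0,0,0],"jaw":0.0}
    - {"offset":[0,0,0],"twist":[0,0,0],"jaw":0.0}
    - {"offset":[0,0,0],"twist":[0,0,0],"jaw":0.0}
    - {"offset":[0,0,0],"twist":[0,0,0],"jaw":0.0}
    - {"offset":[0,0,0],"twist":[0,0,0],"jaw":0.0}
    - {"offset":[0,0,0],"twist":[0,0,0],"jaw":0.0}

```text
time_s: 36.3
position: [0.5944, 0.0714, 0.2746]
tcp_rot: [-3.139, -0.002, 0.099]
ft_force: [-0.8, 4.7, 4.9]
gripper_width: 0.103
grip_force: 20.0
```

send_rows:
  steps:
    - {"offset":[0,0.0055,-0.0094],"twist":[0,0,0],"jaw":0.0}
    - {"offset":[0,0.0059,-0.009],"twist":[0,0,0],"jaw":0.0}
    - {"offset":[0,0.0066,-0.0085],"twist":[0,0,0],"jaw":0.0}
    - {"offset":[0,0.0073,-0.0079],"twist":[0,0,0],"jaw":0.0}
    - {"offset":[0,0.0079,-0.0073],"twist":[0,0,0],"jaw":0.0}
    - {"offset":[0,0.0084,-0.0066],"twist":[0,0,0],"jaw":0.0}
    - {"offset":[0,0.0089,-0.0059],"twist":[0,0,0],"jaw":0.0}
    - {"offset":[0,0.0094,-0.0052],"twist":[0,0,0],"jaw":0.0}
    - {"offset":[0,0.0098,-0.0044],"twist":[0,0,0],"jaw":0.0}
    - {"offset":[0,0.0101,-0.0037],"twist":[0,0,0],"jaw":0.0}
    - {"offset":[0,0.0103,-0.0028],"twist":[0,0,0],"jaw":0.0}
    - {"offset":[0,0.0105,-0.002],"twist":[0,0,0],"jaw":0.0}

```text
time_s: 37.3
position: [0.604, -0.0304, 0.347]
tcp_rot: [-3.141, -0.002, 0.098]
ft_force: [1.5, 2.6, 0.3]
gripper_width: 0.107
grip_force: 20.0
```

send_rows:
  steps:
    - {"offset":[0,0,0],"twist":[0,0,0],"jaw":0.0}
    - {"offset":[0,0,0],"twist":[0,0,0],"jaw":0.0}
    - {"offset":[0,0,0],"twist":[0,0,0],"jaw":0.0}
    - {"offset":[0,0,0],"twist":[0,0,0],"jaw":0.0}
    - {"offset":[0,0,0],"twist":[0,0,0],"jaw":0.0}
    - {"offset":[0,0,0],"twist":[0,0,0],"jaw":0.0}
    - {"offset":[0,0,0],"twist":[0,0,0],"jaw":0.0}

```text
time_s: 37.88
position: [0.6039, -0.0307, 0.347]
tcp_rot: [3.14, -0.001, 0.097]
ft_force: [0.8, 1.3, 10.1]
gripper_width: 0.104
grip_force: 20.0
```

send_rows:
  steps:
    - {"offset":[0,-0.0105,0.002],"twist":[0,0,0],"jaw":0.0}
    - {"offset":[0,-0.0103,0.0028],"twist":[0,0,0],"jaw":0.0}
    - {"offset":[0,-0.0101,0.0037],"twist":[0,0,0],"jaw":0.0}
    - {"offset":[0,-0.0098,0.0044],"twist":[0,0,0],"jaw":0.0}
    - {"offset":[0,-0.0094,0.0052],"twist":[0,0,0],"jaw":0.0}
    - {"offset":[0,-0.0089,0.0059],"twist":[0,0,0],"jaw":0.0}
    - {"offset":[0,-0.0084,0.0066],"twist":[0,0,0],"jaw":0.0}
    - {"offset":[0,-0.0079,0.0073],"twist":[0,0,0],"jaw":0.0}
    - {"offset":[0,-0.0073,0.0079],"twist":[0,0,0],"jaw":0.0}
    - {"offset":[0,-0.0066,0.0085],"twist":[0,0,0],"jaw":0.0}
    - {"offset":[0,-0.0059,0.009],"twist":[0,0,0],"jaw":0.0}
    - {"offset":[0,-0.0055,0.008],"twist":[0,0,0],"jaw":0.0}

```text
time_s: 38.88
position: [0.5936, 0.0702, 0.2737]
tcp_rot: [3.141, 0.0, 0.097]
ft_force: [5.4, -3.1, -1.6]
gripper_width: 0.104
grip_force: 20.0
```

send_rows:
  steps:
    - {"offset":[0,0,0],"twist":[0,0,0],"jaw":0.0}
    - {"offset":[0,0,0],"twist":[0,0,0],"jaw":0.04}
    - {"offset":[0,0,0],"twist":[0,0,0],"jaw":0.04}
    - {"offset":[0,0,0],"twist":[0,0,0],"jaw":0.04}
    - {"offset":[0,0,0],"twist":[0,0,0],"jaw":0.04}
    - {"offset":[0,0,-0.03],"twist":[0,0,0],"jaw":0.04}
    - {"offset":[0,0,-0.03],"twist":[0,0,0],"jaw":0.04}
    - {"offset":[0,0,0],"twist":[0,0,0],"jaw":0.04}

```text
time_s: 39.55
position: [0.5951, 0.0687, 0.3398]
tcp_rot: [3.141, -0.006, 0.096]
ft_force: [0.0, -0.0, -0.0]
gripper_width: 0.453
grip_force: 0.0
```

```bash
python3 -c "
from spot import *
a=go([.6250,-.2285,.30],140,n=12);a=go([.6250,-.2285,.30],140,n=22)"
```

```text
n 12 offset [-0.0291, 0.0124, 0.0033] twist z -0.1956
n 22 offset [-0.0159, 0.0067, 0.0018] twist z -0.1067
```

send_rows:
  steps:
    - {"offset":[-0.0159,0.0067,0.0018],"twist":[0,0,-0.1067],"jaw":0.04}
    - {"offset":[-0.0159,0.0067,0.0018],"twist":[0,0,-0.1067],"jaw":0.04}
    - {"offset":[-0.0159,0.0067,0.0018],"twist":[0,0,-0.1067],"jaw":0.04}
    - {"offset":[-0.0159,0.0067,0.0018],"twist":[0,0,-0.1067],"jaw":0.04}
    - {"offset":[-0.0159,0.0067,0.0018],"twist":[0,0,-0.1067],"jaw":0.04}
    - {"offset":[-0.0159,0.0067,0.0018],"twist":[0,0,-0.1067],"jaw":0.04}
    - {"offset":[-0.0159,0.0067,0.0018],"twist":[0,0,-0.1067],"jaw":0.04}
    - {"offset":[-0.0159,0.0067,0.0018],"twist":[0,0,-0.1067],"jaw":0.04}
    - {"offset":[-0.0159,0.0067,0.0018],"twist":[0,0,-0.1067],"jaw":0.04}
    - {"offset":[-0.0159,0.0067,0.0018],"twist":[0,0,-0.1067],"jaw":0.04}
    - {"offset":[-0.0159,0.0067,0.0018],"twist":[0,0,-0.1067],"jaw":0.04}

```text
time_s: 40.47
position: [0.5007, -0.0843, 0.3149]
tcp_rot: [-3.141, -0.001, 1.276]
ft_force: [0.0, 0.5, 0.4]
gripper_width: 0.456
grip_force: 0.0
```

send_rows:
  steps:
    - {"offset":[-0.0159,0.0067,0.0018],"twist":[0,0,-0.1067],"jaw":0.04}
    - {"offset":[-0.0159,0.0067,0.0018],"twist":[0,0,-0.1067],"jaw":0.04}
    - {"offset":[-0.0159,0.0067,0.0018],"twist":[0,0,-0.1067],"jaw":0.04}
    - {"offset":[-0.0159,0.0067,0.0018],"twist":[0,0,-0.1067],"jaw":0.04}
    - {"offset":[-0.0159,0.0067,0.0018],"twist":[0,0,-0.1067],"jaw":0.04}
    - {"offset":[-0.0159,0.0067,0.0018],"twist":[0,0,-0.1067],"jaw":0.04}
    - {"offset":[-0.0159,0.0067,0.0018],"twist":[0,0,-0.1067],"jaw":0.04}
    - {"offset":[-0.0159,0.0067,0.0018],"twist":[0,0,-0.1067],"jaw":0.04}
    - {"offset":[-0.0159,0.0067,0.0018],"twist":[0,0,-0.1067],"jaw":0.04}
    - {"offset":[-0.0159,0.0067,0.0018],"twist":[0,0,-0.1067],"jaw":0.04}
    - {"offset":[-0.0159,0.0067,0.0018],"twist":[0,0,-0.1067],"jaw":0.04}

```text
time_s: 41.38
position: [0.6074, -0.2292, 0.2949]
tcp_rot: [-3.142, -0.001, 2.449]
ft_force: [0.1, -0.2, -0.0]
gripper_width: 0.458
grip_force: 0.0
```

send_rows:
  steps:
    - {"offset":[0,0,0],"twist":[0,0,0],"jaw":0.04}
    - {"offset":[0,0,0],"twist":[0,0,0],"jaw":0.04}

```text
time_s: 41.55
position: [0.607, -0.2286, 0.2946]
tcp_rot: [-3.141, -0.001, 2.441]
ft_force: [-0.9, 0.2, -0.5]
gripper_width: 0.454
grip_force: 0.0
```

```bash
python3 -c "
from spot import *
T,s=tool();print(s['position'],s['joint_positions'])
a=go([.6250,-.2290,.203],140)
c=cam('wrist');cv2.imwrite('pics/w6.png',c['p'][:,:,::-1])"
```

```text
[ 0.607  -0.2286  0.2946] [-0.1872  0.5301  0.707   1.5783 -0.3643  1.1703  1.4667]
n 3 offset [-0.0047, 0.0038, 0.0305] twist z -0.0007
```

View pics/w6.png

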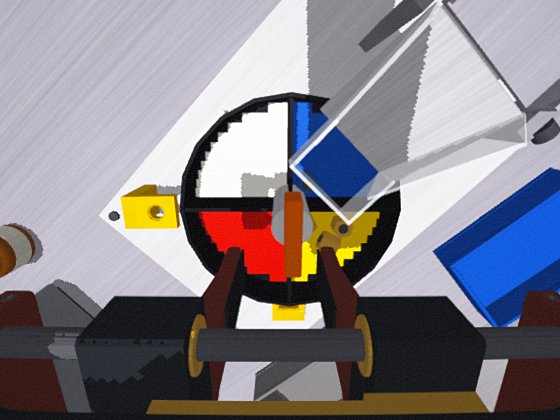

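The wrist view shows the blue compartment under the hood, a brass part in yellow at (340,232), and the lug hole at (157,212). I'll grip the bar and turn white under the chute.

send_rows:
  steps:
    - {"offset":[-0.0047,0.0038,0.0305],"twist":[0,0,0],"jaw":0.04}
    - {"offset":[-0.0047,0.0038,0.0305],"twist":[0,0,0],"jaw":0.04}
    - {"offset":[-0.0047,0.0038,0.0305],"twist":[0,0,0],"jaw":0.04}
    - {"offset":[0,0,0],"twist":[0,0,0],"jaw":0.04}
    - {"offset":[0,0,0],"twist":[0,0,0],"jaw":0.005}
    - {"offset":[0,0,0],"twist":[0,0,0],"jaw":0.005}
    - {"offset":[0,0,0],"twist":[0,0,0],"jaw":0.005}
    - {"offset":[0,0,0],"twist":[0,0,0],"jaw":0.005}
    - {"offset":[0,0,0],"twist":[0,0,0],"jaw":0.005}
    - {"offset":[0,0,0],"twist":[0,0,0],"jaw":0.005}

```text
time_s: 42.43
position: [0.6246, -0.2303, 0.206]
tcp_rot: [-3.141, 0.002, 2.443]
ft_force: [-3.5, -3.0, 6.5]
gripper_width: 0.159
grip_force: 20.0
```

send_rows:
  steps:
    - {"offset":[0,0,0],"twist":[0,0,0.112],"jaw":0.005}
    - {"offset":[0,0,0],"twist":[0,0,0.112],"jaw":0.005}
    - {"offset":[0,0,0],"twist":[0,0,0.112],"jaw":0.005}
    - {"offset":[0,0,0],"twist":[0,0,0.112],"jaw":0.005}
    - {"offset":[0,0,0],"twist":[0,0,0.112],"jaw":0.005}
    - {"offset":[0,0,0],"twist":[0,0,0.112],"jaw":0.005}
    - {"offset":[0,0,0],"twist":[0,0,0.112],"jaw":0.005}
    - {"offset":[0,0,0],"twist":[0,0,0.112],"jaw":0.005}

```text
time_s: 43.1
position: [0.6231, -0.2312, 0.206]
tcp_rot: [-3.14, 0.002, 1.54]
ft_force: [-11.5, -3.2, 8.9]
gripper_width: 0.158
grip_force: 20.0
```

send_rows:
  steps:
    - {"offset":[0,0,0],"twist":[0,0,0.112],"jaw":0.005}
    - {"offset":[0,0,0],"twist":[0,0,0.112],"jaw":0.005}
    - {"offset":[0,0,0],"twist":[0,0,0.112],"jaw":0.005}
    - {"offset":[0,0,0],"twist":[0,0,0.112],"jaw":0.005}
    - {"offset":[0,0,0],"twist":[0,0,0.112],"jaw":0.005}
    - {"offset":[0,0,0],"twist":[0,0,0.112],"jaw":0.005}
    - {"offset":[0,0,0],"twist":[0,0,0],"jaw":0.005}
    - {"offset":[0,0,0],"twist":[0,0,0],"jaw":0.005}

```text
time_s: 43.77
position: [0.6219, -0.2306, 0.2059]
tcp_rot: [-3.138, 0.003, 0.872]
ft_force: [-14.7, -0.6, 13.8]
gripper_width: 0.162
grip_force: 20.0
```

```bash
python3 -c "
from spot import *
T,s=tool();print(s['position'],s['tcp_rot'])
c=cam('scene')['p'][180:340,180:340];d=cam('side')['p'][110:270,200:360]
cv2.imwrite('pics/t2.png',cv2.resize(np.hstack([c,d]),None,fx=2.5,fy=2.5,interpolation=2)[:,:,::-1])"
```

```text
[ 0.6219 -0.2306  0.2059] [-3.1384  0.0032  0.8724]
```

View pics/t2.png

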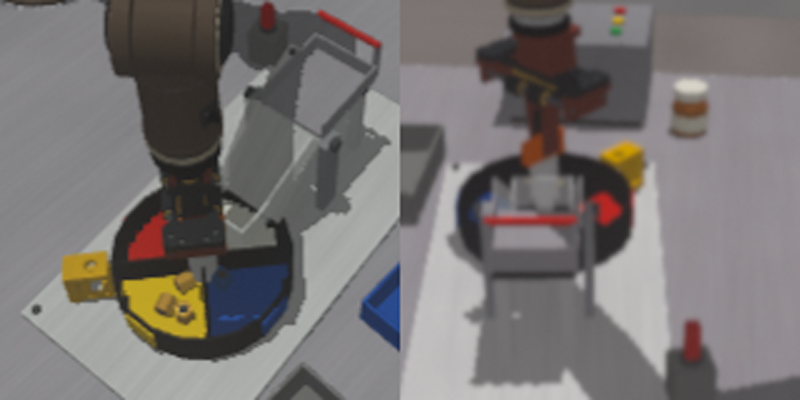

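White is under the chute; three brass lie in the yellow compartment at (180,295), something dark sits in blue at (215,275), and the pan is level and empty. Now the pin.

send_rows:
  steps:
    - {"offset":[0,0,0],"twist":[0,0,0],"jaw":0.04}
    - {"offset":[0,0,0],"twist":[0,0,0],"jaw":0.04}
    - {"offset":[0,0,0],"twist":[0,0,0],"jaw":0.04}
    - {"offset":[0,0,0],"twist":[0,0,0],"jaw":0.04}
    - {"offset":[0,0,-0.033],"twist":[0,0,0],"jaw":0.04}
    - {"offset":[0,0,-0.033],"twist":[0,0,0],"jaw":0.04}
    - {"offset":[0,0,-0.033],"twist":[0,0,0],"jaw":0.04}
    - {"offset":[0,0,-0.033],"twist":[0,0,0],"jaw":0.04}
    - {"offset":[0,0,0],"twist":[0,0,0],"jaw":0.04}
    - {"offset":[0,0,0],"twist":[0,0,0],"jaw":0.04}

```text
time_s: 44.7
position: [0.6262, -0.2287, 0.3378]
tcp_rot: [3.138, -0.002, 0.877]
ft_force: [-0.5, 0.1, -0.8]
gripper_width: 0.458
grip_force: 0.0
```

```bash
python3 -c "
from spot import *
from bar import bar
bar('scene')
s=cam('scene')
for ce,a,m in blobs(s,'blue',10):
    ys,xs=np.where(m);P=dep(s,np.c_[xs,ys]);print(ce.round(),a,np.median(P,0),np.percentile(P[:,2],95))
# anything 35-50 mm high in carousel
X,Y=np.meshgrid(range(560),range(420));P=dep(s,np.c_[X.ravel(),Y.ravel()])
r=np.hypot(P[:,0]-.6245,P[:,1]+.2285);k=(r<.095)&(r>.03)&(P[:,2]>.038)&(P[:,2]<.05);h=cv2.cvtColor(s['p'],cv2.COLOR_RGB2HSV).reshape(-1,3)
for q,hh in zip(P[k],h[k]): print(q.round(3),hh) if hh[0]>90 and hh[1]>80 else 0
go([.44,.05,.30],95.7)"
```

```text
scene 96 bar c (623.7045288085938, -228.50918579101562) (58.604087829589844, 15.974939346313477) dir 46.48432159423828 carousel -4.215678405761722 (mod 180)
[19. 31.] 1644 [-1.1132 -0.1403  0.2538] 0.2798960051316765
[356. 298.] 2326 [ 0.8601 -0.0453  0.0064] 0.04509349697247489
[277. 298.] 605 [ 0.6867 -0.2201  0.0228] 0.036750955847934835
[289. 306.] 57 [ 0.7365 -0.2161  0.0425] 0.0576095903635593
[ 0.655 -0.213  0.042] [110  95  67]
[ 0.658 -0.216  0.045] [111  96  69]
[ 0.659 -0.213  0.041] [111 112  73]
[ 0.66  -0.218  0.044] [110  99  67]
[ 0.661 -0.223  0.044] [109  92  69]
[ 0.655 -0.23   0.041] [109 118  82]
[ 0.659 -0.23   0.045] [110  98  70]
[ 0.661 -0.227  0.045] [109  97  71]
[ 0.662 -0.229  0.041] [109 102  70]
[ 0.666 -0.258  0.05 ] [114  84  64]
[ 0.693 -0.28   0.04 ] [113  86  65]
[ 0.697 -0.284  0.046] [114  82  65]
n 10 offset [0.0217, -0.0266, 0.0035] twist z -0.0793
```

send_rows:
  steps:
    - {"offset":[0.0217,-0.0266,0.0035],"twist":[0,0,-0.0793],"jaw":0.04}
    - {"offset":[0.0217,-0.0266,0.0035],"twist":[0,0,-0.0793],"jaw":0.04}
    - {"offset":[0.0217,-0.0266,0.0035],"twist":[0,0,-0.0793],"jaw":0.04}
    - {"offset":[0.0217,-0.0266,0.0035],"twist":[0,0,-0.0793],"jaw":0.04}
    - {"offset":[0.0217,-0.0266,0.0035],"twist":[0,0,-0.0793],"jaw":0.04}
    - {"offset":[0.0217,-0.0266,0.0035],"twist":[0,0,-0.0793],"jaw":0.04}
    - {"offset":[0.0217,-0.0266,0.0035],"twist":[0,0,-0.0793],"jaw":0.04}
    - {"offset":[0.0217,-0.0266,0.0035],"twist":[0,0,-0.0793],"jaw":0.04}
    - {"offset":[0.0217,-0.0266,0.0035],"twist":[0,0,-0.0793],"jaw":0.04}
    - {"offset":[0.0217,-0.0266,0.0035],"twist":[0,0,-0.0793],"jaw":0.04}
    - {"offset":[0,0,0],"twist":[0,0,0],"jaw":0.04}
    - {"offset":[0,0,0],"twist":[0,0,0],"jaw":0.04}

```text
time_s: 45.8
position: [0.4491, 0.0602, 0.2997]
tcp_rot: [-3.139, -0.002, 1.677]
ft_force: [0.9, 0.4, 0.4]
gripper_width: 0.46
grip_force: 0.0
```

Run:
```python
from spot import *
m=env.camera_model('wrist')
def at(p,rot,uv,z):
    T=np.eye(4);T[:3,:3]=Ro.from_euler('xyz',rot).as_matrix();T[:3,3]=p
    return plane(dict(K=m['mtx'],k=m['k1'],T=T@m['tool_from_camera']),uv,z)
print('lug w4',at([.609,-.2286,.278],[-3.141,-.004,2.96],[152,148],.07),'lug w6',at([.607,-.2286,.2946],[-3.141,-.001,2.441],[157,212],.07))
c=cam('wrist');print(env.state()['position'],env.state()['tcp_rot']);cv2.imwrite('pics/w7.png',c['p'][:,:,::-1])
for ce,a,mm in blobs(c,'red',60):
    ys,xs=np.where(mm);P=dep(c,np.c_[xs,ys]);zt=np.percentile(P[:,2],95);k=abs(P[:,2]-.111)<.005
    if k.sum()<20: continue
    r=cv2.minAreaRect((plane(c,np.c_[xs,ys][k],.111)[:,:2]*1000).astype(np.float32));print(ce.round(),a,zt,k.sum(),r)
```

```text
lug w4 [[ 0.5367 -0.3332  0.07  ]] lug w6 [[ 0.5372 -0.3331  0.07  ]]
[0.4503 0.0583 0.3003] [-3.1409 -0.0005  1.6729]
[258. 161.] 456 0.11208003427203601 356 ((424.52294921875, 98.47149658203125), (15.995945930480957, 16.28742218017578), 12.58650016784668)
```

View pics/w7.png

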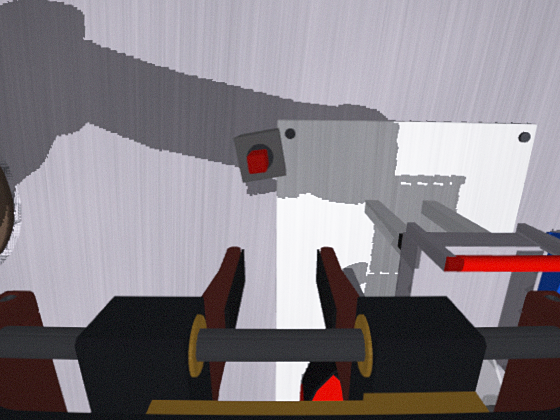

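Pin grip at (258,161) in the wrist view, stand around it; measured at (0.4245, 0.0985), sides at 12.6°.

```bash
python3 -c "
from spot import *
a=go([.4245,.0985,.215],102.6);a=go([.4245,.0985,.158],102.6,start=a);a=go([.4245,.0985,.30],102.6,start=a)"
```

```text
n 3 offset [0.0146, -0.0063, 0.0284] twist z -0.0393
n 2 offset [0.0, 0.0, 0.0285] twist z -0.0
n 4 offset [0.0, 0.0, -0.0355] twist z -0.0
```

send_rows:
  steps:
    - {"offset":[0.0146,-0.0063,0.0284],"twist":[0,0,-0.0393],"jaw":0.04}
    - {"offset":[0.0146,-0.0063,0.0284],"twist":[0,0,-0.0393],"jaw":0.04}
    - {"offset":[0.0146,-0.0063,0.0284],"twist":[0,0,-0.0393],"jaw":0.04}
    - {"offset":[0,0,0],"twist":[0,0,0],"jaw":0.04}
    - {"offset":[0,0,0],"twist":[0,0,0],"jaw":0.04}

```text
time_s: 46.27
position: [0.4264, 0.0957, 0.2149]
tcp_rot: [-3.139, 0.003, 1.783]
ft_force: [0.3, -0.6, 1.8]
gripper_width: 0.454
grip_force: 0.0
```

```bash
python3 -c "
from spot import *
a=go([.4245,.0985,.158],102.6)"
```

```text
n 2 offset [0.0016, -0.0006, 0.0284] twist z -0.0036
```

send_rows:
  steps:
    - {"offset":[0.0016,-0.0006,0.0284],"twist":[0,0,-0.0036],"jaw":0.04}
    - {"offset":[0.0016,-0.0006,0.0284],"twist":[0,0,-0.0036],"jaw":0.04}
    - {"offset":[0,0,0],"twist":[0,0,0],"jaw":0.04}
    - {"offset":[0,0,0],"twist":[0,0,0],"jaw":0.005}
    - {"offset":[0,0,0],"twist":[0,0,0],"jaw":0.005}
    - {"offset":[0,0,0],"twist":[0,0,0],"jaw":0.005}
    - {"offset":[0,0,0],"twist":[0,0,0],"jaw":0.005}
    - {"offset":[0,0,0],"twist":[0,0,0],"jaw":0.005}
    - {"offset":[0,0,0],"twist":[0,0,0],"jaw":0.005}
    - {"offset":[0,0,0],"twist":[0,0,0],"jaw":0.005}
  force: 30

```text
time_s: 47.1
position: [0.4252, 0.1005, 0.16]
tcp_rot: [3.139, -0.001, 1.795]
ft_force: [-0.4, -1.9, 10.7]
gripper_width: 0.181
grip_force: 30.0
```

send_rows:
  steps:
    - {"offset":[0,0,-0.0355],"twist":[0,0,0],"jaw":0.005}
    - {"offset":[0,0,-0.0355],"twist":[0,0,0],"jaw":0.005}
    - {"offset":[0,0,-0.0355],"twist":[0,0,0],"jaw":0.005}
    - {"offset":[0,0,-0.0355],"twist":[0,0,0],"jaw":0.005}
    - {"offset":[0,0,0],"twist":[0,0,0],"jaw":0.005}
    - {"offset":[0,0,0],"twist":[0,0,0],"jaw":0.005}

```text
time_s: 47.6
position: [0.4248, 0.1018, 0.3022]
tcp_rot: [3.138, -0.004, 1.798]
ft_force: [0.2, 0.1, -1.8]
gripper_width: 0.182
grip_force: 30.0
```

```bash
python3 -c "
from spot import *
a=go([.5365,-.3335,.30],102.6)"
```

```text
n 13 offset [-0.0346, 0.001, 0.0002] twist z 0.0006
```

send_rows:
  steps:
    - {"offset":[-0.0375,0.001,0.0],"twist":[0,0,0],"jaw":0.005}
    - {"offset":[-0.0375,0.001,0.0],"twist":[0,0,0],"jaw":0.005}
    - {"offset":[-0.0375,0.001,0.0],"twist":[0,0,0],"jaw":0.005}
    - {"offset":[-0.0375,0.001,0.0],"twist":[0,0,0],"jaw":0.005}
    - {"offset":[-0.0375,0.001,0.0],"twist":[0,0,0],"jaw":0.005}
    - {"offset":[-0.0375,0.001,0.0],"twist":[0,0,0],"jaw":0.005}
    - {"offset":[-0.0375,0.001,0.0],"twist":[0,0,0],"jaw":0.005}
    - {"offset":[-0.0375,0.001,0.0],"twist":[0,0,0],"jaw":0.005}
    - {"offset":[-0.0375,0.001,0.0],"twist":[0,0,0],"jaw":0.005}
    - {"offset":[-0.0375,0.001,0.0],"twist":[0,0,0],"jaw":0.005}
    - {"offset":[-0.0375,0.001,0.0],"twist":[0,0,0],"jaw":0.005}
    - {"offset":[-0.0375,0.001,0.0],"twist":[0,0,0],"jaw":0.005}

```text
time_s: 48.6
position: [0.5353, -0.3378, 0.2981]
tcp_rot: [-3.139, -0.003, 1.794]
ft_force: [0.1, 0.6, -1.0]
gripper_width: 0.177
grip_force: 30.0
```

send_rows:
  steps:
    - {"offset":[0,0,0.0],"twist":[0,0,0],"jaw":0.005}
    - {"offset":[0,0,0.0],"twist":[0,0,0],"jaw":0.005}
    - {"offset":[0,0,0.0],"twist":[0,0,0],"jaw":0.005}

```text
time_s: 48.85
position: [0.535, -0.3359, 0.2988]
tcp_rot: [-3.139, -0.002, 1.793]
ft_force: [0.1, 1.0, -0.1]
gripper_width: 0.183
grip_force: 30.0
```

```bash
python3 -c "
from spot import *
T,s=tool();print(s['position'],s['tcp_rot'],s['wrist_torque'])
a=go([.5365,-.3335,.26],102.6)
c=cam('wrist');cv2.imwrite('pics/w8.png',c['p'][:,:,::-1]);np.save('w8d.npy',c['d'])"
```

```text
[ 0.535  -0.3359  0.2988] [-3.1394 -0.0023  1.793 ] [-0.047   0.0264 -0.0368]
n 2 offset [0.001, 0.001, 0.0194] twist z 0.0011
```

View pics/w8.png

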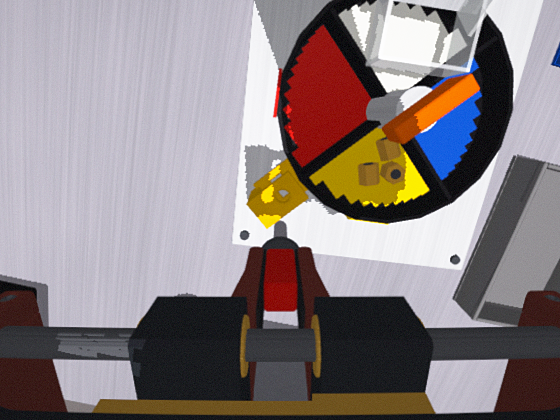

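The pin shank points from (281,245) up to its tip near (280,223), and the lug hole is at (283,193) with the ear below it.

Run:
```python
from spot import *
p=cv2.imread('pics/w8.png')[:,:,::-1].copy();d=np.load('w8d.npy');m=env.camera_model('wrist')
T=np.eye(4);T[:3,:3]=Ro.from_euler('xyz',[-3.1394,-.0023,1.793]).as_matrix();T[:3,3]=[.535,-.3359,.2988]
c=dict(p=p,d=d,K=m['mtx'],k=m['k1'],T=T@m['tool_from_camera']);ct=dict(c,T=m['tool_from_camera'])
X,Y=np.meshgrid(range(262,300),range(215,262));uv=np.c_[X.ravel(),Y.ravel()];P=dep(ct,uv)
# shank pixels: tool z between .08 and .16
for zlo in np.arange(.10,.16,.006):
    k=(P[:,2]>zlo)&(P[:,2]<zlo+.006)
    if k.sum()>3: print(zlo.round(3),k.sum(),'tool x',P[k,0].min(),P[k,0].max(),'y',P[k,1].min(),P[k,1].max())
# hole: contour of dark/other-depth inside lug plate
X,Y=np.meshgrid(range(262,306),range(172,212));uv=np.c_[X.ravel(),Y.ravel()];W=dep(c,uv)
z=W[:,2].reshape(X.shape);h=((z<.063)&(z>-.01)).astype(np.uint8)
n,l,st,ce=cv2.connectedComponentsWithStats(h)
for i in range(1,n):
    if st[i,4]>15: print(st[i],ce[i]+[262,172],plane(c,ce[i]+[262,172],.07),plane(ct,[0,0],1)*0)
print(''.join('\n'+''.join('#' if 0.063<v<.076 else '.' if v<.03 else 'o' for v in r) for r in z))
```

```text
0.118 42 tool x -4.4961552141079e-05 0.0031150845488771145 y -0.004414791587396661 0.004544326336870832
0.124 40 tool x -0.00036799618262665923 0.0030565530713126815 y -0.004539495187801101 0.004639074347909375
0.13 39 tool x -0.001001752086724192 0.0031210772367138567 y -0.0046447935045161315 0.004796094510614099
0.136 36 tool x -0.0010060145389595848 0.0031620892897067654 y -0.004762559031632138 0.004837814409761064
0.142 33 tool x -0.0022323419232192637 0.002936713213727876 y -0.00488235640684413 0.0049541564197234204
0.148 11 tool x -1.1925189805417347e-05 0.0030686425646601345 y -0.004123642163805348 0.004275584846933518
[  0   0  24  19 238] [269.7899 177.8866] [[ 0.5198 -0.3185  0.07  ]] [[ 0. -0.  0.]]
[28  0 16 20 74] [297.9189 180.1351] [[ 0.5474 -0.3145  0.07  ]] [[ 0. -0.  0.]]
[38  0  6  9 24] [302.9583 174.375 ] [[ 0.5509 -0.3078  0.07  ]] [[ 0. -0.  0.]]
[ 14  18  14  12 128] [282.8281 195.4609] [[ 0.5364 -0.3331  0.07  ]] [[ 0. -0.  0.]]
[30 29 14 11 83] [300.4699 207.7952] [[ 0.5567 -0.3417  0.07  ]] [[ 0. -0.  0.]]

.......................o####.....#####o.oooo
.....
[... 1049 characters left out ...]
.........################
###############............o################
###############o...........#################
################o.........o#################
o################o......oo##################
###################ooooo########o##########.
##########################################..
########################################...o
#######################################.....
######################################......
####################################........
###################################.........
##################################..........
################################............
###############################.............
#################o############..............
```

send_rows:
  steps:
    - {"offset":[0.002,0.0009,0.021],"twist":[0,0,0],"jaw":0.005}
    - {"offset":[0.002,0.0009,0.021],"twist":[0,0,0],"jaw":0.005}
    - {"offset":[0,0,0.021],"twist":[0,0,0],"jaw":0.005}
    - {"offset":[0,0,0],"twist":[0,0,0],"jaw":0.005}
    - {"offset":[0,0,0],"twist":[0,0,0],"jaw":0.005}
    - {"offset":[0,0,0],"twist":[0,0,0],"jaw":0.005}

```text
time_s: 49.4
position: [0.5374, -0.3307, 0.2388]
tcp_rot: [3.141, 0.0, 1.796]
ft_force: [0.5, -0.2, -0.1]
gripper_width: 0.18
grip_force: 30.0
```

```bash
cat > al.py <<'E'
from spot import *
T,s=tool();print(s['position'],s['tcp_rot']);m=env.camera_model('wrist')
c=cam('wrist');cv2.imwrite('pics/w9.png',c['p'][:,:,::-1]);ct=dict(c,T=m['tool_from_camera'])
X,Y=np.meshgrid(range(240,320),range(150,280));uv=np.c_[X.ravel(),Y.ravel()];P=dep(ct,uv);W=dep(c,uv)
for zlo in np.arange(.11,.16,.01):
    k=(P[:,2]>zlo)&(P[:,2]<zlo+.01)&(np.hypot(P[:,0],P[:,1])<.009)
    if k.sum()>3: print(zlo.round(3),k.sum(),'xmax',P[k,0].max(),'y',P[k,1].min(),P[k,1].max(),'zmax',P[k,2].max())
z=W[:,2].reshape(X.shape)
print('\n'.join(str(y+150)+' '+''.join('#' if 0.063<v<.076 else '.' if v<.03 else 'o' if v<.07 else 'P' for v in r[15:65]) for y,r in enumerate(z) if 20<y<100))
E
python3 al.py
```

```text
[ 0.5374 -0.3307  0.2388] [3.1408 0.0004 1.7961]
0.11 18 xmax 0.0028809552845541764 y -0.0029642335217337644 0.0031083851540405485 zmax 0.11993789879415975
0.12 64 xmax 0.0031979356655668367 y -0.004526629759782186 0.004647800998547465 zmax 0.12934670457364925
0.13 66 xmax 0.00301318224477809 y -0.004697359518963839 0.004830729561979311 zmax 0.1399783950842997
0.14 50 xmax 0.003129750751471483 y -0.0049153761109652 0.004249488503057334 zmax 0.14959706769160933
171 .............................######oo.............
172 P........P...................######oo.............
173 ..............................######oo............
174 ..............................######oo............
175 ...............................######oo...........
176 ...............................######ooo..........
177 .............P..................######oo..........
178 ................................######oo..........
179 .................................######oo.........
180 ..................................#####ooo........
181 ..................................######oo........
182 ..........................
[... 3009 characters left out ...]
#####P###PPPPPPPPPPPPPP.................
238 ################PPPPPPPPPPPPPPPPPPP...............
239 ##############PPPPPPPPPPPPPPPPPPPPPPPP............
240 #############PPPPPPPPPPPPPPPPPPPPPPPPPP...........
241 ############PPPPPPPPPPPPPPPPPPPPPPPPPPPP..........
242 ##########PPPPPPPPPPPPPPPPPPPPPPPPPPPPPPP.........
243 #########PPPPPPPPPPPPPPPPPPPPPPPPPPPPPPPPP........
244 #########PPPPPPPPPPPPPPPPPPPPPPPPPPPPPPPPPP.......
245 ########PPPPPPPPPPPPPPPPPPPPPPPPPPPPPPPPPPPP......
246 PPPP###PPPPPPPPPPPPPPPPPPPPPPPPPPPPPPPPPPPPP....PP
247 PPPPPPPPPPPPPPPPPPPPPPPPPPPPPPPPPPPPPPPPPPPPPPPPPP
248 PPPPPPPPPPPPPPPPPPPPPPPPPPPPPPPPPPPPPPPPPPPPPPPPPP
249 PPPPPPPPPPPPPPPPPPPPPPPPPPPPPPPPPPPPPPPPPPPPPPPPPP
```

Run:
```python
from spot import *
m=env.camera_model('wrist');T,s=tool()
c=dict(K=m['mtx'],k=m['k1'],T=T@m['tool_from_camera'])
for uv in([278.8,218.3],[278.8,217.5]):
    w=plane(c,uv,.07)[0];q=np.linalg.inv(T)@np.r_[w,1];print(s['position'],w,'hole in tool',q[:3],'move',q[0]+.0019,q[1])
e=plane(c,[[271,217],[287,217],[279,210.5]],.07);print(np.linalg.norm(e[0]-e[1]))
```

```text
[ 0.5374 -0.3311  0.2392] [ 0.5369 -0.3339  0.07  ] hole in tool [-0.0024 -0.0013  0.1692] move -0.0005102906977789135 -0.0013230089063577255
[ 0.5374 -0.3311  0.2392] [ 0.5368 -0.3332  0.07  ] hole in tool [-0.0017 -0.0013  0.1692] move 0.0001880924049509913 -0.0013221813590591491
0.013248468403259231
```

send_rows:
  steps:
    - {"offset":[-0.0002,-0.0013,0.005],"twist":[0,0,0],"jaw":0.005}
    - {"offset":[0,0,0.005],"twist":[0,0,0],"jaw":0.005}
    - {"offset":[0,0,0.005],"twist":[0,0,0],"jaw":0.005}
    - {"offset":[0,0,0.005],"twist":[0,0,0],"jaw":0.005}
    - {"offset":[0,0,0.003],"twist":[0,0,0],"jaw":0.005}
    - {"offset":[0,0,0],"twist":[0,0,0],"jaw":0.005}

```text
time_s: 49.95
position: [0.5353, -0.3316, 0.2138]
tcp_rot: [-3.141, -0.001, 1.795]
ft_force: [0.1, 0.6, -0.2]
gripper_width: 0.178
grip_force: 30.0
```

No force: the tip has entered the lug. Continuing.

send_rows:
  steps:
    - {"offset":[0,0,0.006],"twist":[0,0,0],"jaw":0.005}
    - {"offset":[0,0,0.006],"twist":[0,0,0],"jaw":0.005}
    - {"offset":[0,0,0.006],"twist":[0,0,0],"jaw":0.005}
    - {"offset":[0,0,0.006],"twist":[0,0,0],"jaw":0.005}
    - {"offset":[0,0,0.006],"twist":[0,0,0],"jaw":0.005}
    - {"offset":[0,0,0],"twist":[0,0,0],"jaw":0.005}

```text
time_s: 50.45
position: [0.5352, -0.3313, 0.1832]
tcp_rot: [-3.14, -0.001, 1.795]
ft_force: [0.0, 0.0, -0.4]
gripper_width: 0.182
grip_force: 30.0
```

send_rows:
  steps:
    - {"offset":[0,0,0.005],"twist":[0,0,0],"jaw":0.005}
    - {"offset":[0,0,0.005],"twist":[0,0,0],"jaw":0.005}
    - {"offset":[0,0,0.005],"twist":[0,0,0],"jaw":0.005}
    - {"offset":[0,0,0.003],"twist":[0,0,0],"jaw":0.005}
    - {"offset":[0,0,0],"twist":[0,0,0],"jaw":0.005}

```text
time_s: 50.87
position: [0.5355, -0.3318, 0.1664]
tcp_rot: [-3.141, -0.0, 1.795]
ft_force: [0.1, -0.5, -0.3]
gripper_width: 0.184
grip_force: 30.0
```

send_rows:
  steps:
    - {"offset":[0,0,0.002],"twist":[0,0,0],"jaw":0.005}
    - {"offset":[0,0,0.002],"twist":[0,0,0],"jaw":0.005}
    - {"offset":[0,0,0.001],"twist":[0,0,0],"jaw":0.005}
    - {"offset":[0,0,0],"twist":[0,0,0],"jaw":0.005}

```text
time_s: 51.2
position: [0.5357, -0.3327, 0.1655]
tcp_rot: [3.139, 0.0, 1.794]
ft_force: [-9.0, 7.1, 33.3]
gripper_width: 0.18
grip_force: 30.0
```

Contact at the expected seating height. Release, back off and look.

send_rows:
  steps:
    - {"offset":[0,0,-0.003],"twist":[0,0,0],"jaw":0.005}
    - {"offset":[0,0,0],"twist":[0,0,0],"jaw":0.04}
    - {"offset":[0,0,0],"twist":[0,0,0],"jaw":0.04}
    - {"offset":[0,0,0],"twist":[0,0,0],"jaw":0.04}
    - {"offset":[0,0,0],"twist":[0,0,0],"jaw":0.04}
    - {"offset":[0,0,-0.025],"twist":[0,0,0],"jaw":0.04}
    - {"offset":[0,0,-0.035],"twist":[0,0,0],"jaw":0.04}
    - {"offset":[0,0,-0.035],"twist":[0,0,0],"jaw":0.04}
    - {"offset":[-0.03,0,-0.02],"twist":[0,0,0],"jaw":0.04}
    - {"offset":[-0.03,0,0],"twist":[0,0,0],"jaw":0.04}
    - {"offset":[0,0,0],"twist":[0,0,0],"jaw":0.04}
    - {"offset":[0,0,0],"twist":[0,0,0],"jaw":0.04}

```text
time_s: 52.2
position: [0.5483, -0.392, 0.2794]
tcp_rot: [-3.141, 0.001, 1.793]
ft_force: [-0.9, 0.2, -0.6]
gripper_width: 0.458
grip_force: 0.0
```

Run:
```python
from spot import *
c=cam('wrist')
for ce,a,mm in blobs(c,'red',60):
    ys,xs=np.where(mm);P=dep(c,np.c_[xs,ys]);q=np.median(P,0)
    if np.hypot(q[0]-.536,q[1]+.333)<.03: print(ce.round(),a,q,'top z',np.percentile(P[:,2],[50,90,98]))
s=cam('scene')
cv2.imwrite('pics/f.png',np.hstack([cv2.resize(c['p'][:,100:400],None,fx=1.2,fy=1.2),cv2.resize(s['p'][190:340,180:290],None,fx=3.36,fy=3.36)])[:,:,::-1])
for ce,a,m in blobs(s,'red',20):
    ys,xs=np.where(m);P=dep(s,np.c_[xs,ys]);q=np.median(P,0)
    if q[2]>.18 and q[2]<.25: print('handle',q)
```

```text
[282. 141.] 463 [ 0.5359 -0.3324  0.1168] top z [0.1168 0.1178 0.1182]
handle [0.5975 0.0714 0.2139]
```

View pics/f.png

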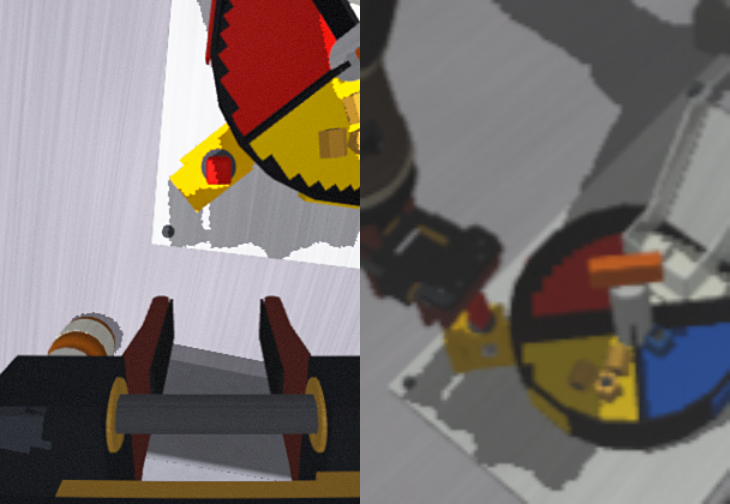

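The pin is home: its top is at z 0.1175, where 0.117 is expected. Three brass are in yellow, one blue is in blue, white is under the chute and the pan is level.

```bash
python3 -c "
from rig import env
print(env.finish_job())"
```

```text
the job is handed in; nothing more can be done
None
```

I handed the job in: the three brass spacers are in the yellow compartment and the one blue spacer is in the blue, white is under the chute, the lock pin is fully home, and the pan lies level; I did not re-measure the jar, ring and steel spacer at the end.

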